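# Change the cup under the drip filter

## Task

The small drip filter has finished dripping into the cup on the scale: make the cup and the clean glass change places, so that the cup stands in the middle of the wooden tray with the wooden lid on it, and the glass stands in the middle of the scale's weighing plate with the filter on top, ready for the next coffee. First park the wet filter on the white drip dish, and then let the cup or the glass wait on the cork coaster during the exchange. Keep the cup and the filter upright at all times, and leave the spice jar where it stands.

Things in the scene. Friction and masses are not known exactly. Their poses are not given: they have to be found in the camera images.
- cup: Small cream-white coffee cup with an ear, under the filter at the start: rim 65 mm across (inside 55), foot 42, 53 mm high. Origin at foot level, z up; the cup's round axis is at (0, +9 mm) of its frame. The ear points along -y, out to 50 mm from the axis. Held from above round the wall, fingers closing along its x, clear of the ear, also with the lid on. 0.1 to 0.2 kg.
- glass: Small plain clear glass, no handle: rim 48 mm across (inside 40), foot 38 mm, 61 mm high. Origin at the centre of its underside, z up. At the start it stands on the tray with the lid on. Held round the wall from above; the lid is wider and must come off first. 0.07 kg.
- filter: Steel single-cup drip filter, on the cup at the start. Origin on its axis at the very bottom, z up: spigot 31 mm across (z 0-6 mm, hangs in the mouth below), plate 84 mm across (z 6-9.5, its underside rests on the rim), open chamber 61 mm across up to z 50 (rolled rim 64). Black handle along its -x, 40-74 mm out, 12 mm wide, z 38-48. Held by the chamber, fingers closing along its y. 0.1-0.16 kg.
- lid: Wooden lid with a stepped plug for several mouths, on the glass at the start. Origin on its axis at the very bottom, z up: plug in three 4 mm steps, 34, 42 and 50 mm across; cap 60 mm across (z 12-18), round knob 19 mm across (grip at z 26-38, top 40). On the glass the first step is in the mouth; on the cup the whole plug goes in and the cap rests on the rim. 0.05 kg.
- scale: Flat black drip scale, fixed, 165 x 135 x 25 mm (its x, y, z). Origin at the centre of its underside. The weighing plate (118 x 128 mm) is its top at z = 25 mm, centred at (+20 mm, 0) of its frame; the display strip is at its -x end.
- tray: Small wooden serving tray, fixed, 130 x 200 mm (its x, y). Origin at the centre of its underside; flat floor at z = 8 mm, 114 mm wide between two low rails (top z = 16 mm) along its long sides; the short ends are open.
- coaster: Plain round cork coaster, fixed, 90 mm across, 6 mm thick, empty at the start. Origin at the centre of its underside.
- drip_dish: White ceramic drip dish, fixed, round, 92 mm across, 12 mm high, empty at the start. Origin at the centre of its underside. Its broad flat rim (z = 12 mm) carries the filter's plate; the spigot hangs in its well, 64 mm across.
- spice_jar: Slim spice jar with a red cap, 44 mm across, 98 mm high, the one right beside the coaster or the dish: leave it standing where it is. Origin at the centre of its underside.
- grinder: Green coffee grinder, fixed, 446 mm tall, 228 mm (x) by 140 mm (y), origin near the centre of its foot: an obstacle between the robot's start pose and the task's things, which all stand left of it; go round it close to the robot (its front is at x = 0.31 m). Also fixed: a clear upright sheet across the bar at x = 0.605 m, behind the scale and the tray.
Mind the look-alikes: they are no part of the job. Leave any turquoise look-alike of the filter alone.

How it is judged:
By the outcome, as a careful person would: the job done as asked, in the order asked, and still so for the second after the job is handed in, with the robot touching nothing.
It also fails if it takes over 131 s, if anything falls off the work surface, if the arm or the gripper's body presses on something with over 40 N, if the wrist force passes 120 N, or if a joint passes its speed limit or range.

## Robot

A 6-joint arm with a two-finger parallel gripper is mounted at the origin on a cart in front of the work surface, level with it; the furniture and walls round the work are solid. World frame = base frame: x ahead of the robot, y to its left, z up, the work surface at z = 0. Lengths are in mm, angles in rad, forces in N, time in s.
With the tool pointing down it reaches from about 300 to 850 mm from the base axis. Payload 5.4 kg.
Tool frame: the origin (TCP) lies between the finger pads; the fingertips stand 19 mm ahead of it and the grasp point (between the pads) is the TCP; z points along the fingers, y is the line along which they close (so a half turn about z gives the same grasp; the last joint's range is limited). The gripper opens to 85 mm and grips with 20 to 120 N. Pads are 22 mm wide; open, the fingers measure 114 mm over their backs; the gripper's body (76 mm by 85 mm) begins 54 mm behind the grasp point. The pads swing forward as they close: fully open they stand 13 mm farther back than shut.
Start: joints at [-1.538, 0.158, 1.597, -0, 1.386, -0.21], TCP at [138.219, -558.123, 229.399] pointing down, gripper open.
Joint ranges: [-2.91, 2.91], [-0.94, 2.29], [0.18, 2.7], [-1.29, 4.43], [0.17, 2.64], [-3, 3]. Speed limits (rad/s): [2.57, 2.57, 3.14, 3.14, 3.14, 3.14].

## Interface

Orientations are given as [roll, pitch, yaw] about the fixed x, y, z axes, in that order (R = Rz(yaw) Ry(pitch) Rx(roll)).
In Python, from rig import robot gives the robot as it stands.
- The arm moves only by the tool play_rows, never from a script. Its argument "commands" is a list that holds one entry, the list of rows, each a list of 7 numbers: the shift along the tool's x, y, z each as a share of 3 cm, from -1 to 1, then the turn, a rotation vector about the tool's x, y, z each as a share of 5 degrees, from -1 to 1, then the opening, from -1 (shut) to 1 (fully open). In form: [[[tx, ty, tz, rx, ry, rz, claw], ...]]. A call has 1 to 20 rows; each row shifts and turns the commanded pose from where the row before left it, along the tool's axes as they then stand; what a row does not reach is not made up. A row lasts 1/12 s, in which the tool goes at most 41.7 mm and 7.16 degrees, less where a joint would pass 70% of its speed; a pose out of reach is approached as far as the arm can. A call with a number of a shift or a turn outside -1 to 1 is refused whole. A call with a gripper value outside its range is refused whole. The fingers move at their own pace and stop on an object; the grip force is fixed at half the most. Time passes only in rows, so rows that do not move let the fingers close. It gives the time, the measured TCP pose, the force, the opening and the grip force at its end, in the units of the state.
- robot.read_state(): the state, without advancing time (a new reading comes with each control period).
- robot.get_image(name): name is "scene" or "side" or "wrist"; returns (picture, depth): 420x560x3 uint8, blue, green, red; 420x560 float32, mm along the optical axis (not along the pixel's ray), 0 where there is no reading.
- robot.camera_model(name): a dict with "intrinsics" (3x3 intrinsics, pixels), "R" (3x3) and "t" (3): a world point X has camera coordinates R X + t. Camera axes: x right, y down, z forward; pixel columns grow to the right and rows downward; lengths in mm; the calibration is good to about 2 mm. A picture is of the moment at which its call begins: read the wrist's pose just before it. camera_model takes no time and is no camera call; for the wrist camera it gives the pose at the moment of the call.
- robot.finish_job(): hands the job in; it is judged then, once.
The state is a dict: "time": time; "joints": joint angles; "qd": joint speeds; "effort": joint torques, N m; "tcp_pos": TCP position; "tool_rot": TCP orientation; "ft_force": force on the tool from outside, world axes, zero at the start; "wrist_torque": the same for the moment, N m; "gripper_width": opening from 0.0 (shut) to 1.0 (fully open); "grasp_force": force on a finger pad.
Only numpy, scipy, OpenCV 4.12 (cv2) and the standard library are available. Lean on these libraries where they do the work, as an engineer would, in place of code of your own. Each camera call takes 0.05 s, during which the arm holds its last target. There are 200 camera calls.

## Working session

There is one attempt and no reset: what is moved stays moved. The work goes in short steps, Python scripts to look and compute and a tool call to move; the robot and the scene stay as the last step left them, time stands still between calls to the robot, and variables do not carry over. Pictures are saved under pics/ and viewed, at most 14 in all, crops included, and the job is handed in when it is done.

Besides the shell and the picture viewer there is one more tool, called after "Call:" as name(argument=value, ...), one argument or row to a line, values as JSON. play_rows: Moves the arm, as the interface text tells. Its arguments: {"type":"object","properties":{"commands":{"type":"array"}},"required":["commands"]}

```bash
mkdir -p pics; ls; cat > h.py <<'E'
import numpy as np, cv2
from rig import robot
def snap(cam,fn):
    m=robot.camera_model(cam); p,d=robot.get_image(cam)
    cv2.imwrite('pics/%s.png'%fn,p); np.savez('pics/%s.npz'%fn,p=p,d=d,K=m['intrinsics'],R=m['R'],t=m['t']); return p,d,m
def cloud(fn):
    f=np.load('pics/%s.npz'%fn); d=f['d'].astype(float); K=f['K'];v,u=np.mgrid[:420,:560]
    c=np.stack([(u-K[0,2])/K[0,0]*d,(v-K[1,2])/K[1,1]*d,d],-1)
    w=(c-f['t'])@f['R']; w[d==0]=np.nan; return w,f['p']
def st():
    s=robot.read_state(); print({k:np.round(s[k],3).tolist() for k in s}); return s
E
python3 - <<'E'
from h import *
st()
p,_,m=snap('scene','scene0'); print(m)
q,_,m=snap('side','side0'); print(m)
E
```

```text
pics
{'time': 0.0, 'joints': [-1.538, 0.159, 1.598, -0.0, 1.386, -0.21], 'qd': [0.003, 0.0, 0.0, -0.002, 0.0, -0.0], 'effort': [-0.001, -39.6, -33.143, -0.0, 0.008, -0.0], 'tcp_pos': [138.204, -557.528, 228.42], 'tool_rot': [-3.14, -0.0, 0.243], 'ft_force': [-0.354, 0.041, -0.306], 'wrist_torque': [0.028, 0.034, 0.007], 'grasp_force': 0.0, 'gripper_width': 1.002}
{'intrinsics': array([[408.71114907,   0.        , 277.62415737],
       [  0.        , 408.71114907, 210.5496253 ],
       [  0.        ,   0.        ,   1.        ]]), 'R': array([[-0.66708646, -0.74492722,  0.0088936 ],
       [-0.49521445,  0.43448543, -0.75231979],
       [ 0.55655935, -0.50626658, -0.65873807]]), 't': array([486.72286754, 238.8883668 , 942.35492943])}
{'intrinsics': array([[458.81294235,   0.        , 280.19336326],
       [  0.        , 458.81294235, 205.2450287 ],
       [  0.        ,   0.        ,   1.        ]]), 'R': array([[-0.88657789, -0.46210721, -0.02089403],
       [-0.19794656,  0.41982055, -0.88575835],
       [ 0.41808707, -0.78115788, -0.46367616]]), 't': array([ 577.39670379,  100.47080851, 1065.25445781])}
```

View pics/scene0.png

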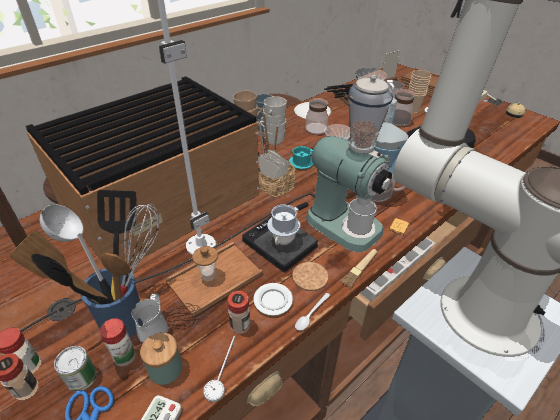

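View pics/side0.png

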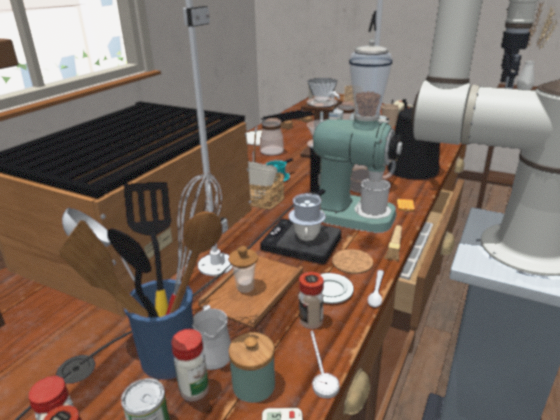

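Scene view: the filter on the cup is at (284,220) on the scale (280,243). The lidded glass is at (206,262) on the tray (215,276), the coaster at (310,276), the dish at (272,299) and the spice jar at (238,312). The grinder is at (345,195).

Possible confusions:
- **Filter:** the turquoise one at (302,157).
- **Lid or glass:** the wooden-lidded canister at (160,355) and the far jars and glasses at (272,108) and (318,115).
- **Cup:** the steel jug at (150,318).
- **Jar:** the red-capped jars at (115,340) and (12,345).

My choices are the steel filter on the scale, and the lid and glass on the tray.

```bash
python3 - <<'E'
from h import *
p=cv2.imread('pics/scene0.png');q=cv2.imread('pics/side0.png')
a=cv2.resize(p[190:340,160:350],None,fx=2,fy=2,interpolation=2)
a=cv2.resize(p[185:345,160:360],(800//2,320),interpolation=2);b=cv2.resize(q[185:345,190:390],(400,320),interpolation=2)
cv2.imwrite('pics/crop.png',np.hstack([a,b]))
for fn,pts in (('scene0',dict(filt=(284,210),scale=(262,250),lid=(206,251),tray=(215,290),coaster=(310,276),dish=(272,299),jar=(238,296),)),('side0',dict(filt=(306,200),scale=(280,245),lid=(244,253),tray=(235,295),coaster=(352,262),dish=(331,289),jar=(311,279)))):
    w,_=cloud(fn)
    for k,(u,v) in pts.items(): print(fn,k,np.round(w[v,u],1))
E
```

```text
scene0 filt [492.4 191.7 106. ]
scene0 scale [484.6 274.   20.8]
scene0 lid [507.4 422.1 103.3]
scene0 tray [466.2 436.3  11.1]
scene0 coaster [348.5 233.7   7.5]
scene0 dish [360.1 348.7   4.9]
scene0 jar [361.  442.5  97.9]
side0 filt [484.9 183.6 106. ]
side0 scale [509.3 272.2  25.6]
side0 lid [506.1 427.4  97.4]
side0 tray [518.2 452.1   7.5]
side0 coaster [347.6 235.4   4.2]
side0 dish [353.6 345.2   3.9]
side0 jar [352.2 451.  100.9]
```

View pics/crop.png

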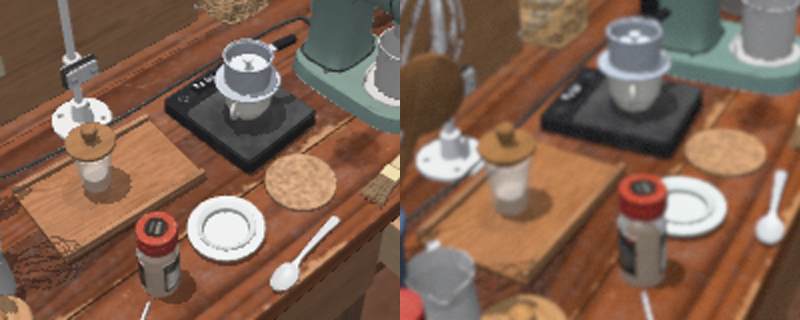

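```bash
python3 - <<'E'
from h import *
for fn in('scene0','side0'):
    w,p=cloud(fn); hsv=cv2.cvtColor(p,cv2.COLOR_BGR2HSV)
    m=(w[...,0]>250)&(w[...,0]<620)&(w[...,1]>-150)&(w[...,1]<150)&(w[...,2]>15)
    x=w[m]
    for a,b in((15,60),(60,150),(150,250),(250,330),(330,460)):
        k=x[(x[:,2]>a)&(x[:,2]<b)]; print(fn,a,np.round(np.percentile(k,[1,99],axis=0)[:,:2]).tolist() if len(k) else 0)
    # circles: dish by white, coaster, cap, lid by height & location
    for n,c,r,z0,z1 in(('coaster',(348,234),60,2,12),('dish',(357,347),60,9,18),('jar',(361,450),45,92,110),('lidcap',(509,425),50,70,95),('filt',(480,190),50,96,116),('plate',(480,190),50,75,90),('scale',(470,210),130,18,32),('tray',(500,420),140,4,20)):
        k=(np.hypot(w[...,0]-c[0],w[...,1]-c[1])<r)&(w[...,2]>z0)&(w[...,2]<z1)
        X=w[k][:,:2].astype(np.float32); print(fn,n,len(X),np.round(w[k][:,2].mean(),1),'circ',np.round(cv2.minEnclosingCircle(X),1) if 0 else cv2.minEnclosingCircle(X),'rect',cv2.minAreaRect(X))
c=robot.camera_model('wrist'); s=robot.read_state()
from scipy.spatial.transform import Rotation as Ro
T=Ro.from_euler('xyz',s['tool_rot']).as_matrix()
R=np.array(c['R']);C=-R.T@c['t']; print('cam in tool',T.T@(C-s['tcp_pos']),T.T@R.T)
print(c['intrinsics'])
E
```

```text
scene0 15 [[317.0, -143.0], [572.0, 147.0]]
scene0 60 [[336.0, -144.0], [499.0, 141.0]]
scene0 150 [[319.0, -144.0], [596.0, 85.0]]
scene0 250 [[252.0, 10.0], [503.0, 76.0]]
scene0 330 [[251.0, 6.0], [433.0, 75.0]]
scene0 coaster 965 6.2 circ ((348.1319274902344, 233.91192626953125), 59.80924606323242) rect ((348.0459289550781, 234.71539306640625), (118.72350311279297, 112.77973937988281), 27.15446662902832)
scene0 dish 654 13.3 circ ((356.61859130859375, 349.2093200683594), 46.65798568725586) rect ((357.04425048828125, 349.4546203613281), (89.9189453125, 90.44711303710938), 81.59829711914062)
scene0 jar 315 98.9 circ ((355.8484802246094, 447.36456298828125), 22.444381713867188) rect ((355.2821044921875, 447.1049499511719), (41.527278900146484, 43.2669677734375), 52.40520477294922)
scene0 lidcap 360 83.7 circ ((515.2701416015625, 421.713623046875), 31.894834518432617) rect ((515.4927978515625, 423.2239685058594), (58.80137252807617, 59.370853424072266), 63.14257049560547)
scene0 filt 281 105.6 circ ((472.009521484375, 192.57855224609375), 48.57570266723633) rect ((476.4228820800781, 
[... 2061 characters left out ...]
((483.61102294921875, 187.56629943847656), 118.65052032470703) rect ((486.266357421875, 180.6480712890625), (163.65582275390625, 199.4217071533203), 3.256459951400757)
side0 tray 3877 9.2 circ ((499.84417724609375, 419.6686096191406), 139.65647888183594) rect ((509.0325622558594, 412.87872314453125), (224.11619567871094, 241.64627075195312), 27.358186721801758)
cam in tool [  81.50240075    0.57832799 -143.835329  ] [[-1.05297462e-03 -9.47993197e-01 -3.18288846e-01]
 [ 9.99999415e-01 -9.18811136e-04 -5.71642063e-04]
 [ 2.49465451e-04 -3.18289262e-01  9.47993609e-01]]
[[338.9491146    0.         274.01538976]
 [  0.         338.9491146  208.25605221]
 [  0.           0.           1.        ]]
```

Call:
play_rows(
  commands=[
    [[0, -1, -0.5, 0, 0, 0, -1], [0, -1, -0.5, 0, 0, 0, -1], [0, -1, -0.5, 0, 0, 0, -1], [0, -1, -0.5, 0, 0, 0, -1], [0, -1, -0.5, 0, 0, 0, -1], [0, -1, 0, 0, 0, 0, -1], [0, -1, 0, 0, 0, 0, -1], [0, -1, 0, 0, 0, 0, -1], [0, -1, 0, 0, 0, 0, -1], [0, -1, 0, 0, 0, 0, -1], [0, -1, 0, 0, 0, 0, -1], [0, 0, 0, 0, 0, 0, -1], [0, 0, 0, 0, 0, 0, -1]],
  ],
)

```text
time: 1.18
tcp_pos: [58.6, -237.6, 304.8]
tool_rot: [3.138, 0.002, 0.241]
ft_force: [0.4, -0.2, 0.1]
gripper_width: 0.004
grasp_force: 0.0
```

```bash
python3 - <<'E'
from h import *
st()
E
```

```text
{'time': 1.183, 'joints': [-1.841, -0.906, 2.239, 0.0, 1.805, -0.511], 'qd': [0.023, 0.093, -0.025, 0.002, -0.022, 0.008], 'effort': [-0.286, -4.252, -33.948, -0.054, 0.25, -0.09], 'tcp_pos': [58.631, -237.643, 304.765], 'tool_rot': [3.138, 0.002, 0.241], 'ft_force': [0.402, -0.167, 0.126], 'wrist_torque': [0.005, -0.029, 0.069], 'grasp_force': 0.0, 'gripper_width': 0.004}
```

Call:
play_rows(
  commands=[
    [[0.7, -0.03, 0, 0, 0, -1, -1], [0.7, -0.03, 0, 0, 0, -1, -1], [0.7, -0.03, 0, 0, 0, -1, -1], [0.7, -0.03, 0, 0, 0, -1, -1], [0.7, -0.03, 0, 0, 0, -1, -1], [0.7, -0.03, 0, 0, 0, -1, -1], [0.7, -0.03, 0, 0, 0, -1, -1], [0.7, -0.03, 0, 0, 0, -1, -1], [0.7, -0.03, 0, 0, 0, -1, -1], [0.7, -0.03, 0, 0, 0, -1, -1], [0.7, -0.03, 0, 0, 0, -1, -1]],
  ],
)

```text
time: 2.1
tcp_pos: [226.8, -89.9, 303.7]
tool_rot: [-3.139, -0.002, 1.208]
ft_force: [1.1, -0.1, 0.8]
gripper_width: -0.0
grasp_force: 0.0
```

Call:
play_rows(
  commands=[
    [[0.7, -0.03, 0, 0, 0, -1, -1], [0.7, -0.03, 0, 0, 0, -1, -1], [0.7, -0.03, 0, 0, 0, -1, -1], [0.7, -0.03, 0, 0, 0, -1, -1], [0.7, -0.03, 0, 0, 0, -1, -1], [0.7, -0.03, 0, 0, 0, -1, -1], [0.7, -0.03, 0, 0, 0, -1, -1], [0.7, -0.03, 0, 0, 0, -1, -1], [0.7, -0.03, 0, 0, 0, -1, -1], [0.7, -0.03, 0, 0, 0, -1, -1], [0.7, -0.03, 0, 0, 0, -1, -1], [0.7, -0.03, 0, 0, 0, -1, -1], [0.7, -0.03, 0, 0, 0, -1, -1], [0.7, -0.03, 0, 0, 0, -1, -1], [0.7, -0.03, 0, 0, 0, -1, 1], [0, 0, 0, 0, 0, 0, 1]],
  ],
)

```text
time: 3.43
tcp_pos: [141.3, 192.7, 304.1]
tool_rot: [-3.14, -0.003, 2.522]
ft_force: [0.8, -0.2, -0.3]
gripper_width: 0.272
grasp_force: 0.0
```

```bash
python3 - <<'E'
from h import *
st()
E
```

```text
{'time': 3.433, 'joints': [0.41, -0.924, 2.247, 0.001, 1.821, -0.541], 'qd': [-0.102, 0.003, 0.002, -0.032, -0.018, -0.0], 'effort': [1.941, -2.188, -33.804, 0.169, 0.133, -0.006], 'tcp_pos': [141.28, 192.721, 304.069], 'tool_rot': [-3.14, -0.003, 2.522], 'ft_force': [0.805, -0.241, -0.299], 'wrist_torque': [-0.029, -0.018, -0.048], 'grasp_force': 0.0, 'gripper_width': 0.272}
```

```bash
cat > plan.py <<'E'
from h import *
from scipy.spatial.transform import Rotation as Ro
def pose():
    s=robot.read_state(); return np.array(s['tcp_pos']),Ro.from_euler('xyz',s['tool_rot'])
def plan(T,start=None,straight=True):
    """T: list of (x,y,z,yaw,claw,n); prints rows; n=None -> chosen from speed 30mm/5deg per row"""
    p,R=start or pose(); out=[]
    for x,y,z,yaw,c,*n in T:
        g=np.array([x,y,z],float); G=Ro.from_euler('xyz',[np.pi,0,yaw])
        w=(R.inv()*G).as_rotvec()
        n=n[0] if n else max(1,int(np.ceil(max(np.linalg.norm(g-p)/29,np.degrees(np.linalg.norm(w))/4.9))))
        for i in range(n):
            k=n-i; d=R.inv().apply((g-p)/k)/30; w=(R.inv()*G).as_rotvec()/k/np.radians(5)
            r=np.round(np.r_[d,w],2); out.append(r.tolist()+[c])
            p=p+R.apply(r[:3]*30); R=R*Ro.from_rotvec(r[3:]*np.radians(5))
    for i in range(0,len(out),20): print('['+', '.join('['+', '.join('%g'%(v+0.) for v in r)+']' for r in out[i:i+20])+']')
    return p,R
E
python3 - <<'E'
from plan import *
plan([(430,320,350,1.84,1)])
E
```

```text
[[-0.49, 0.82, -0.14, 0, 0, 0.71, 1], [-0.44, 0.85, -0.14, 0, 0, 0.71, 1], [-0.38, 0.88, -0.14, 0, 0, 0.71, 1], [-0.33, 0.9, -0.14, 0, 0, 0.71, 1], [-0.27, 0.92, -0.14, 0, 0, 0.71, 1], [-0.21, 0.93, -0.14, 0, 0, 0.71, 1], [-0.16, 0.94, -0.14, -0.01, 0, 0.71, 1], [-0.1, 0.95, -0.14, 0, 0, 0.71, 1], [-0.04, 0.95, -0.14, -0.01, -0.01, 0.71, 1], [0.02, 0.96, -0.15, 0, 0, 0.71, 1], [0.09, 0.95, -0.14, -0.01, -0.01, 0.72, 1]]
```

Call:
play_rows(
  commands=[
    [[-0.49, 0.82, -0.14, 0, 0, 0.71, 1], [-0.44, 0.85, -0.14, 0, 0, 0.71, 1], [-0.38, 0.88, -0.14, 0, 0, 0.71, 1], [-0.33, 0.9, -0.14, 0, 0, 0.71, 1], [-0.27, 0.92, -0.14, 0, 0, 0.71, 1], [-0.21, 0.93, -0.14, 0, 0, 0.71, 1], [-0.16, 0.94, -0.14, 0, 0, 0.71, 1], [-0.1, 0.95, -0.14, 0, 0, 0.71, 1], [-0.04, 0.95, -0.14, 0, 0, 0.71, 1], [0.02, 0.96, -0.15, 0, 0, 0.71, 1], [0.09, 0.95, -0.14, 0, 0, 0.71, 1], [0, 0, 0, 0, 0, 0, 1], [0, 0, 0, 0, 0, 0, 1]],
  ],
)

```text
time: 4.52
tcp_pos: [434.4, 315.0, 348.4]
tool_rot: [-3.137, 0.001, 1.829]
ft_force: [-0.4, 0.0, -0.8]
gripper_width: 1.001
grasp_force: 0.0
```

```bash
python3 - <<'E'
from h import *
st(); snap('wrist','w0')
E
```

```text
{'time': 4.517, 'joints': [0.402, 0.01, 1.523, -0.0, 1.613, 0.143], 'qd': [0.009, -0.069, 0.047, 0.002, 0.011, -0.01], 'effort': [-0.402, -33.535, -35.223, -0.019, -0.155, 0.103], 'tcp_pos': [434.439, 314.97, 348.393], 'tool_rot': [-3.137, 0.001, 1.829], 'ft_force': [-0.425, 0.013, -0.758], 'wrist_torque': [0.032, 0.018, -0.017], 'grasp_force': 0.0, 'gripper_width': 1.001}
```

View pics/w0.png

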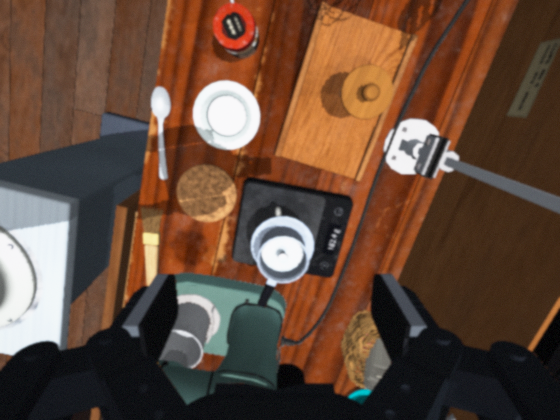

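Wrist view: the filter is at (282,248) with its handle toward (268,292), and the cup ear at (278,211). The scale is at (290,225) with its display at its right end, and the tray spans (277,155) to (415,37). The lid is at (366,90), the coaster at (207,193), the dish at (227,115) and the jar at (235,30).

```bash
cat > meas.py <<'E'
from h import *
def flat(fn,z):  # world xy of every pixel on plane z
    f=np.load('pics/%s.npz'%fn);K=f['K'];v,u=np.mgrid[:420,:560]
    c=np.stack([(u-K[0,2])/K[0,0],(v-K[1,2])/K[1,1],np.ones(u.shape)],-1)@f['R']; C=-f['R'].T@f['t']
    return (C+c*((z-C[2])/c[...,2])[...,None])[...,:2]
def blob(mask,seed,fn,z):
    mask=cv2.morphologyEx(mask.astype(np.uint8),cv2.MORPH_OPEN,np.ones((3,3)))
    cs,_=cv2.findContours(mask,cv2.RETR_EXTERNAL,cv2.CHAIN_APPROX_NONE)
    cs=[c for c in cs if cv2.pointPolygonTest(cv2.convexHull(c),seed,False)>=0]; c=max(cs,key=cv2.contourArea)[:,0]
    return flat(fn,z)[c[:,1],c[:,0]].astype(np.float32)
def circ(X,it=8,tol=2.5):
    from scipy.optimize import least_squares
    s=least_squares(lambda q:np.hypot(X[:,0]-q[0],X[:,1]-q[1])-q[2],[*np.median(X,0),40],loss='soft_l1',f_scale=1).x
    return np.round(s,1)
E
python3 - <<'E'
from meas import *
fn='w0';w,p=cloud(fn);hsv=cv2.cvtColor(p,cv2.COLOR_BGR2HSV);H,S,V=[hsv[...,i].astype(int) for i in range(3)]
for n,uv in dict(coaster=(207,193),rug=(170,193),tray=(330,80),table=(265,120),scale=(250,230),dish=(205,100),lid=(350,75),lamp=(390,150)).items(): print(n,hsv[uv[1],uv[0]],np.round(w[uv[1],uv[0]],1))
X=blob((S<60)&(V>150),(227,115),fn,12);print('dish',circ(X))
Z=w[...,2]
def near(c,r): return np.hypot(w[...,0]-c[0],w[...,1]-c[1])<r
def hull(m): # contour of depth mask in cloud
    return w[m][:,:2].astype(np.float32)
for n,c,r,a,b,z in(('coaster',(348,234),60,3.5,9,6),('lidcap',(513,422),40,75,96,87),('knob',(513,422),40,100,115,109),('jar',(355,447),40,90,110,98),('frim',(475,190),45,108,125,117),('fplate',(475,190),60,78,90,83)):
    m=near(c,r)&(Z>a)&(Z<b); print(n,m.sum(),np.median(Z[m]).round(1))
    X=blob(m,tuple(map(float,np.argwhere(m).mean(0)[::-1])),fn,z); print('   ',circ(X),cv2.minEnclosingCircle(X))
m=(V<75)&(Z>15)&(Z<40)&near((485,200),130); X=w[m][:,:2].astype(np.float32);print('scale',m.sum(),cv2.minAreaRect(X))
cv2.imwrite('pics/ms.png',(m*255).astype(np.uint8))
m2=near((500,425),160)&(Z>5)&(Z<25)
cv2.imwrite('pics/mask.png',np.hstack([(m*255),(m2*255)])[:300].astype(np.uint8))
E
```

```text
coaster [ 14 140 148] [350.8 232.6   5.8]
rug [  9 186  67] [295.5 215.8  -1.6]
tray [ 13 180 109] [479.7 429.7   7.6]
table [ 10 162 113] [ 4.084e+02  3.567e+02 -4.000e-01]
scale [140  16  49] [426.2 199.1  24.9]
dish [ 90   6 240] [323.6 362.3  11.4]
lid [ 15 170 204] [489.5 434.8  83.1]
lamp [120   1 238] [590.9 362.4   7.3]
dish [355.9 349.8  45.6]
coaster 2632 5.3
    [350.8 231.3  43.6] ((350.7604675292969, 231.41612243652344), 44.682838439941406)
lidcap 1992 82.6
    [513.3 422.1  28.9] ((513.256591796875, 422.05316162109375), 29.586748123168945)
knob 237 103.8
    [512.8 421.8   8.5] ((512.6591186523438, 421.9761657714844), 9.106233596801758)
jar 1547 97.9
    [355.5 447.1  21.4] ((355.4609680175781, 446.935546875), 22.12198829650879)
frim 854 118.5
    [472.  206.3  29.6] ((476.40325927734375, 187.22482299804688), 44.222408294677734)
fplate 927 81.2
    [472.2 210.2  39.2] ((471.5282287597656, 212.36521911621094), 41.520164489746094)
scale 4867 ((487.25811767578125, 174.86949157714844), (159.48028564453125, 205.4510040283203), 3.6749842166900635)
```

View pics/mask.png

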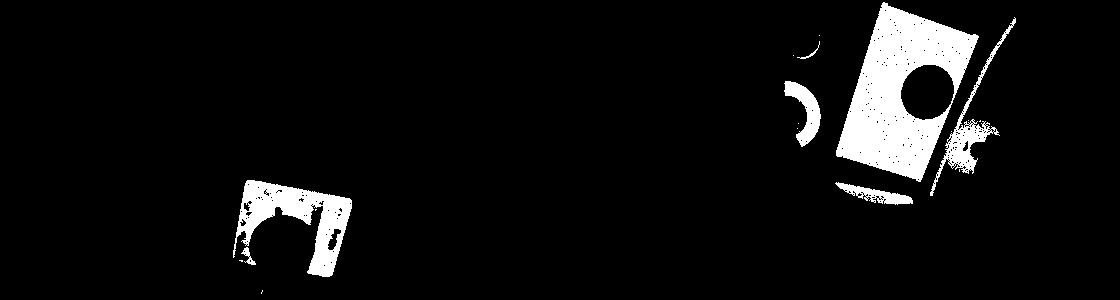

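```bash
python3 - <<'E'
from meas import *
fn='w0';w,p=cloud(fn);V=p.max(-1);Z=w[...,2]
def near(c,r): return np.hypot(w[...,0]-c[0],w[...,1]-c[1])<r
def big(m):
    n,l,s,_=cv2.connectedComponentsWithStats(cv2.morphologyEx(m.astype(np.uint8),cv2.MORPH_CLOSE,np.ones((5,5)))); return l==1+np.argmax(s[1:,4])
def rect(m,z):
    c,_=cv2.findContours(big(m).astype(np.uint8),0,1);c=max(c,key=len)[:,0];return cv2.minAreaRect(flat(fn,z)[c[:,1],c[:,0]].astype(np.float32))
print('scale',rect((V<80)&(Z>18)&(Z<32)&near((485,200),130),25))
print('tray',rect(near((500,425),160)&(Z>4.5)&(Z<22),12))
m=near((472,208),48)&(Z>78)&(Z<86);X=w[m][:,:2];
# outer edge: per-angle max radius
def outer(X,c):
    for _ in range(6):
        a=np.degrees(np.arctan2(*(X-c).T[::-1])).astype(int)//6; r=np.hypot(*(X-c).T)
        E=np.array([X[a==k][np.argmax(r[a==k])] for k in np.unique(a)]); q=circ(E); c=q[:2]
    return q,len(E)
print('plate',outer(X,np.array([472,208.])))
m=near((472,208),40)&(Z>117)&(Z<127);X=w[m][:,:2];print('rim',m.sum(),outer(X,np.array([472,206.])))
m=(Z>105)&(Z<126)&near((472,206),85)&~near((472,206),39);X=w[m];h=X.mean(0);print('handle',m.sum(),h.round(1),X.min(0).round(),X.max(0).round())
m=(Z>30)&(Z<76)&near((472,206),60)&(w[...,1]>230);X=w[m];print('ear',m.sum(),X.mean(0).round(1),X.min(0).round(),X.max(0).round())
for f2 in('scene0','side0'):
    w,_=cloud(f2);Z=w[...,2]
    m=(Z>30)&(Z<76)&near((472,206),60)&(w[...,1]>240);X=w[m];print(f2,'ear',m.sum(),X.mean(0).round(1),X.min(0).round(),X.max(0).round())
    m=(Z>38)&(Z<70)&near((472,206),36);print('cup circ',m.sum(),circ(w[m][:,:2]))
    m=(Z>105)&(Z<126)&near((472,206),85)&~near((472,206),39);X=w[m];print('handle',m.sum(),X.mean(0).round(1))
E
```

```text
scale ((484.6436767578125, 213.27822875976562), (158.19668579101562, 131.48484802246094), 3.698803663253784)
tray ((502.58013916015625, 412.2532958984375), (202.2529296875, 130.8290252685547), 87.6520004272461)
plate (array([471.9, 211.6,  41.4]), 41)
rim 540 (array([471.8, 211.3,  31.2]), 60)
handle 196 [463.5 153.6 119. ] [457. 138. 111.] [472. 168. 121.]
ear 53 [455.7 251.3  65.5] [452. 244.  45.] [461. 256.  73.]
scene0 ear 32 [458.2 248.9  62. ] [452. 240.  30.] [476. 256.  75.]
cup circ 122 [474.  209.1  30.5]
handle 49 [463.3 152.8 119.1]
side0 ear 48 [457.8 248.7  63.6] [449. 240.  48.] [478. 256.  74.]
cup circ 230 [470.9 207.6  31.2]
handle 45 [459.5 155.9 118.6]
```

```bash
python3 - <<'E'
from plan import *
a=plan([(472,211.4,180,1.425,1),(472,211.4,105,1.425,1,5)])
E
```

```text
[[-0.52, 0.05, 0.81, -0.01, 0, 0.66, 1], [-0.52, 0.08, 0.8, 0, 0, 0.66, 1], [-0.51, 0.11, 0.81, -0.01, 0, 0.66, 1], [-0.51, 0.14, 0.8, 0, 0, 0.67, 1], [-0.5, 0.17, 0.81, -0.01, 0, 0.66, 1], [-0.48, 0.2, 0.8, 0, 0.01, 0.67, 1], [-0.47, 0.24, 0.81, -0.01, 0, 0.66, 1], [0, 0, 0.5, 0, 0, 0, 1], [0, 0, 0.5, 0, 0, 0, 1], [0, 0, 0.5, 0, 0, 0, 1], [0, 0, 0.5, 0, 0, 0, 1], [0, 0, 0.5, 0, 0, 0, 1]]
```

Call:
play_rows(
  commands=[
    [[-0.52, 0.05, 0.81, 0, 0, 0.66, 1], [-0.52, 0.08, 0.8, 0, 0, 0.66, 1], [-0.51, 0.11, 0.81, 0, 0, 0.66, 1], [-0.51, 0.14, 0.8, 0, 0, 0.67, 1], [-0.5, 0.17, 0.81, 0, 0, 0.66, 1], [-0.48, 0.2, 0.8, 0, 0, 0.67, 1], [-0.47, 0.24, 0.81, 0, 0, 0.66, 1], [0, 0, 0, 0, 0, 0, 1], [0, 0, 0, 0, 0, 0, 1], [0, 0, 0, 0, 0, 0, 1]],
  ],
)

```text
time: 5.4
tcp_pos: [472.2, 212.5, 183.0]
tool_rot: [3.14, -0.001, 1.427]
ft_force: [-0.1, -0.4, 0.6]
gripper_width: 0.998
grasp_force: 0.0
```

```bash
python3 - <<'E'
from plan import *
st();snap('wrist','w1')
a=plan([(472,211.4,105,1.425,1,5)])
from meas import *
w,p=cloud('w1');Z=w[...,2]
m=(np.hypot(w[...,0]-472,w[...,1]-211)<38)&(Z>115)&(Z<127);X=w[m][:,:2];c=np.array([472,211.])
for _ in range(6):
    a=np.degrees(np.arctan2(*(X-c).T[::-1])).astype(int)//6; r=np.hypot(*(X-c).T)
    E=np.array([X[a==k][np.argmax(r[a==k])] for k in np.unique(a)]); q=circ(E); c=q[:2]
print(q,len(E))
E
```

```text
{'time': 5.4, 'joints': [0.189, 0.049, 1.809, 0.0, 1.282, 0.333], 'qd': [0.012, -0.008, -0.028, -0.002, -0.004, 0.002], 'effort': [-0.537, -32.762, -30.738, -0.033, 0.037, -0.001], 'tcp_pos': [472.184, 212.501, 183.043], 'tool_rot': [3.14, -0.001, 1.427], 'ft_force': [-0.138, -0.45, 0.57], 'wrist_torque': [0.023, 0.051, 0.005], 'grasp_force': 0.0, 'gripper_width': 0.998}
[[-0.01, 0, 0.52, 0.01, 0, 0, 1], [-0.01, 0, 0.52, 0.01, 0, 0.01, 1], [-0.01, -0.01, 0.53, 0, -0.01, 0, 1], [-0.01, 0, 0.52, 0.01, 0, 0.01, 1], [-0.01, -0.01, 0.53, 0, -0.01, 0, 1]]
[471.6 211.1  31.5] 60
```

Call:
play_rows(
  commands=[
    [[-0.02, 0, 0.5, 0, 0, 0, 1], [-0.02, 0, 0.5, 0, 0, 0, 1], [0, 0, 0.5, 0, 0, 0, 1], [0, 0, 0.5, 0, 0, 0, 1], [0, 0, 0.5, 0, 0, 0, 1], [0, 0, 0, 0, 0, 0, 1], [0, 0, 0, 0, 0, 0, -1], [0, 0, 0, 0, 0, 0, -1], [0, 0, 0, 0, 0, 0, -1], [0, 0, 0, 0, 0, 0, -1], [0, 0, 0, 0, 0, 0, -1], [0, 0, 0, 0, 0, 0, -1], [0, 0, 0, 0, 0, 0, -1]],
  ],
)

```text
time: 6.53
tcp_pos: [473.2, 211.5, 109.5]
tool_rot: [3.139, -0.002, 1.426]
ft_force: [-3.7, -0.6, 6.7]
gripper_width: 0.68
grasp_force: 63.0
```

```bash
python3 - <<'E'
from plan import *
st()
p,R=pose();a=plan([(p[0],p[1],p[2]+50,1.425,-1,5),(p[0],p[1]+20,p[2]+70,1.425,-1),(356,349.8,150,.6,-1)])
E
```

```text
{'time': 6.533, 'joints': [0.187, 0.139, 1.87, 0.001, 1.13, 0.331], 'qd': [0.001, 0.001, -0.003, 0.0, 0.0, 0.001], 'effort': [-0.76, -32.8, -28.463, -0.267, -0.837, 0.002], 'tcp_pos': [473.181, 211.519, 109.464], 'tool_rot': [3.139, -0.002, 1.426], 'ft_force': [-3.661, -0.559, 6.739], 'wrist_torque': [0.045, 0.507, -0.001], 'grasp_force': 62.987, 'gripper_width': 0.68}
[[0, 0, -0.33, 0.01, 0, 0, -1], [0, 0, -0.33, 0.01, 0, 0, -1], [0, 0, -0.34, 0, -0.01, 0, -1], [0, 0, -0.33, 0.01, 0, 0, -1], [0, 0, -0.34, 0, -0.01, 0.01, -1], [0.66, -0.09, -0.66, 0, 0, 0, -1], [0.33, -0.44, 0.1, 0, 0, 0.95, -1], [0.3, -0.47, 0.1, 0, 0, 0.94, -1], [0.26, -0.49, 0.1, 0, 0, 0.95, -1], [0.21, -0.51, 0.1, 0, 0, 0.94, -1], [0.17, -0.53, 0.1, 0, 0, 0.95, -1], [0.13, -0.54, 0.1, 0, 0, 0.94, -1], [0.08, -0.55, 0.09, 0, 0, 0.95, -1], [0.04, -0.56, 0.1, 0, 0, 0.94, -1], [-0.01, -0.56, 0.09, 0, 0, 0.95, -1], [-0.06, -0.55, 0.1, 0, 0, 0.94, -1]]
```

Call:
play_rows(
  commands=[
    [[0, 0, -0.33, 0, 0, 0, -1], [0, 0, -0.33, 0, 0, 0, -1], [0, 0, -0.33, 0, 0, 0, -1], [0, 0, -0.33, 0, 0, 0, -1], [0, 0, -0.33, 0, 0, 0, -1], [0.6, 0, -0.6, 0, 0, 0, -1], [0.33, -0.44, 0.1, 0, 0, 0.95, -1], [0.3, -0.47, 0.1, 0, 0, 0.94, -1], [0.26, -0.49, 0.1, 0, 0, 0.95, -1], [0.21, -0.51, 0.1, 0, 0, 0.94, -1], [0.17, -0.53, 0.1, 0, 0, 0.95, -1], [0.13, -0.54, 0.1, 0, 0, 0.94, -1], [0.08, -0.55, 0.09, 0, 0, 0.95, -1], [0.04, -0.56, 0.1, 0, 0, 0.94, -1], [0, -0.56, 0.09, 0, 0, 0.95, -1], [-0.06, -0.55, 0.1, 0, 0, 0.94, -1], [0, 0, 0, 0, 0, 0, -1], [0, 0, 0, 0, 0, 0, -1]],
  ],
)

```text
time: 8.03
tcp_pos: [357.2, 347.4, 145.3]
tool_rot: [3.141, -0.0, 0.604]
ft_force: [-0.2, 0.4, -1.6]
gripper_width: 0.687
grasp_force: 64.5
```

```bash
python3 - <<'E'
from plan import *
st()
snap('wrist','w2'); snap('scene','s2')
cv2.imwrite('pics/w2s2.png',np.hstack([cv2.resize(cv2.imread('pics/w2.png'),(400,300)),cv2.resize(cv2.imread('pics/s2.png')[180:345,160:380],(400,300))]))
plan([(355.5,349.8,70,.6,-1,4),(355.5,349.8,45,.6,-1,4)])
E
```

```text
{'time': 8.033, 'joints': [0.529, 0.042, 1.896, -0.0, 1.203, 1.496], 'qd': [-0.027, 0.002, -0.009, -0.005, -0.006, -0.014], 'effort': [0.962, -33.002, -30.989, 0.117, 0.054, 0.206], 'tcp_pos': [357.161, 347.411, 145.322], 'tool_rot': [3.141, -0.0, 0.604], 'ft_force': [-0.161, 0.404, -1.634], 'wrist_torque': [-0.02, 0.022, -0.02], 'grasp_force': 64.549, 'gripper_width': 0.687}
[[0, -0.03, 0.63, 0, 0, 0.01, -1], [-0.01, -0.03, 0.63, 0, 0, 0, -1], [0, -0.04, 0.63, 0, -0.01, 0.01, -1], [-0.01, -0.03, 0.63, 0.01, 0, 0, -1], [0, 0, 0.21, 0, 0, 0, -1], [0, 0, 0.21, 0, 0, 0, -1], [0, 0, 0.2, 0, 0, 0, -1], [0, 0, 0.21, 0, 0, 0, -1]]
```

View pics/w2s2.png

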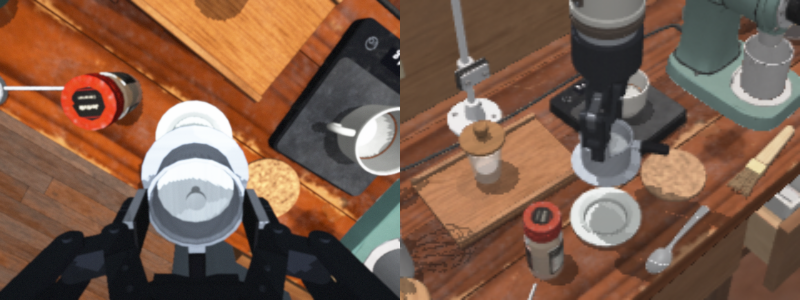

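The filter is held upright between the fingers over the dish, with its handle toward the robot. In the wrist half the jar is at (100,97) and the cup, uncovered with its ear, at (370,130).

Call:
play_rows(
  commands=[
    [[0, -0.03, 0.63, 0, 0, 0, -1], [0, -0.03, 0.63, 0, 0, 0, -1], [0, -0.03, 0.63, 0, 0, 0, -1], [0, -0.03, 0.63, 0, 0, 0, -1], [0, 0, 0.2, 0, 0, 0, -1], [0, 0, 0.2, 0, 0, 0, -1], [0, 0, 0.2, 0, 0, 0, -1], [0, 0, 0.2, 0, 0, 0, -1], [0, 0, 0, 0, 0, 0, -1]],
  ],
)

```text
time: 8.88
tcp_pos: [355.3, 349.9, 44.8]
tool_rot: [-3.142, 0.001, 0.601]
ft_force: [0.6, 0.1, -0.8]
gripper_width: 0.682
grasp_force: 64.6
```

Call:
play_rows(
  commands=[
    [[0, 0, 0.06, 0, 0, 0, -1], [0, 0, 0, 0, 0, 0, -1], [0, 0, 0, 0, 0, 0, 1], [0, 0, 0, 0, 0, 0, 1], [0, 0, 0, 0, 0, 0, 1], [0, 0, 0, 0, 0, 0, 1], [0, 0, 0, 0, 0, 0, 1], [0, 0, -0.4, 0, 0, 0, 1], [0, 0, -1, 0, 0, 0, 1], [0, 0, -1, 0, 0, 0, 1], [0, 0, -1, 0, 0, 0, 1], [0, 0, -1, 0, 0, 0, 1], [0, 0, -0.5, 0, 0, 0, 1]],
  ],
)

```text
time: 9.97
tcp_pos: [356.8, 351.1, 194.7]
tool_rot: [3.141, -0.006, 0.601]
ft_force: [0.3, 0.7, 0.3]
gripper_width: 1.001
grasp_force: 0.0
```

```bash
python3 - <<'E'
from plan import *
plan([(512.8,421.9,200,1.5,0)])
E
```

```text
[[0.51, 0.09, -0.01, 0, -0.01, -0.94, 0], [0.5, 0.13, -0.01, 0, -0.01, -0.94, 0], [0.49, 0.17, -0.01, 0, 0, -0.94, 0], [0.47, 0.21, -0.02, 0, 0, -0.94, 0], [0.46, 0.25, -0.01, 0, -0.01, -0.93, 0], [0.43, 0.29, -0.02, 0.01, 0, -0.94, 0], [0.41, 0.32, -0.01, 0, -0.01, -0.93, 0], [0.38, 0.35, -0.02, 0.01, 0, -0.94, 0], [0.35, 0.39, -0.02, 0, -0.01, -0.93, 0], [0.32, 0.41, -0.01, 0.01, 0, -0.94, 0], [0.28, 0.44, -0.02, 0, -0.01, -0.93, 0]]
```

Call:
play_rows(
  commands=[
    [[0.51, 0.09, -0.01, 0, -0.01, -0.94, 0], [0.5, 0.13, -0.01, 0, -0.01, -0.94, 0], [0.49, 0.17, -0.01, 0, 0, -0.94, 0], [0.47, 0.21, -0.02, 0, 0, -0.94, 0], [0.46, 0.25, -0.01, 0, -0.01, -0.93, 0], [0.43, 0.29, -0.02, 0.01, 0, -0.94, 0], [0.41, 0.32, -0.01, 0, -0.01, -0.93, 0], [0.38, 0.35, -0.02, 0.01, 0, -0.94, 0], [0.35, 0.39, -0.02, 0, -0.01, -0.93, 0], [0.32, 0.41, -0.01, 0.01, 0, -0.94, 0], [0.28, 0.44, -0.02, 0, -0.01, -0.93, 0], [0, 0, 0, 0, 0, 0, 0], [0, 0, 0, 0, 0, 0, 0]],
  ],
)

```text
time: 11.05
tcp_pos: [511.4, 420.7, 194.4]
tool_rot: [-3.136, 0.004, 1.497]
ft_force: [0.1, 0.0, 0.6]
gripper_width: 0.501
grasp_force: 0.0
```

```bash
cat >> meas.py <<'E'
def outer(w,c,r,z0,z1):
    m=(np.hypot(w[...,0]-c[0],w[...,1]-c[1])<r)&(w[...,2]>z0)&(w[...,2]<z1);X=w[m][:,:2];c=np.array(c,float)
    for _ in range(6):
        a=np.degrees(np.arctan2(*(X-c).T[::-1])).astype(int)//6; q=np.hypot(*(X-c).T)
        E=np.array([X[a==k][np.argmax(q[a==k])] for k in np.unique(a)]); o=circ(E); c=o[:2]
    return o,len(E),np.median(w[m][:,2]).round(1)
E
python3 - <<'E'
from plan import *
from meas import *
st();snap('wrist','w3');w,_=cloud('w3')
print('knob',outer(w,(512.8,421.9),14,99,112)); print('cap',outer(w,(513,422),40,76,92)); print('dishfilter',outer(w,(356,350),40,52,66))
print('cup',outer(w,(472,211),37,72,84))
plan([(512.8,421.9,104,1.5,0,8)])
E
```

```text
{'time': 11.05, 'joints': [0.507, 0.411, 1.36, -0.001, 1.377, 0.58], 'qd': [0.007, -0.025, 0.034, 0.003, 0.004, 0.009], 'effort': [-0.43, -48.798, -33.704, -0.032, -0.064, -0.152], 'tcp_pos': [511.446, 420.681, 194.35], 'tool_rot': [-3.136, 0.004, 1.497], 'ft_force': [0.085, 0.049, 0.575], 'wrist_torque': [-0.018, -0.003, -0.032], 'grasp_force': 0.0, 'gripper_width': 0.501}
knob (array([514.6, 423. ,   8.9]), 60, np.float64(103.7))
cap (array([514.7, 422.9,  29.5]), 60, np.float64(82.5))
dishfilter (array([356. , 350.5,  31.4]), 60, np.float64(54.7))
cup (array([472.4, 210.4,  31.8]), 20, np.float64(75.3))
[[0.01, 0.01, 0.38, -0.01, 0.01, 0, 0], [0.01, 0.01, 0.38, -0.01, 0.01, 0, 0], [0.01, 0.01, 0.38, -0.01, 0, 0, 0], [0.01, 0.01, 0.37, -0.01, 0.01, -0.01, 0], [0, 0.01, 0.38, -0.01, 0, 0, 0], [0.01, 0.01, 0.37, -0.01, 0.01, -0.01, 0], [0, 0, 0.38, 0, 0, 0, 0], [0.01, 0.01, 0.37, -0.01, 0.01, -0.01, 0]]
```

View pics/w3.png

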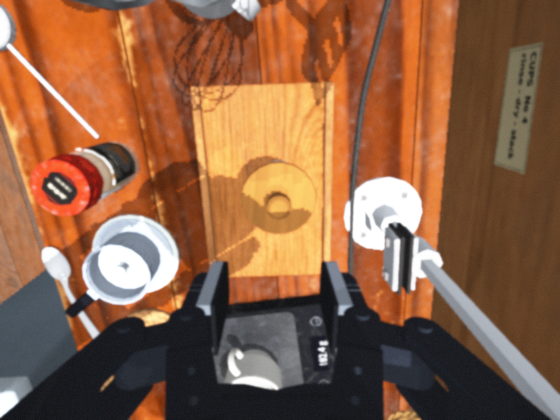

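The filter sits flat on the dish at (130,262). The lid with its knob is at (278,203) on the tray, and the lamp stand is clear at (385,213).

Call:
play_rows(
  commands=[
    [[0.03, 0.05, 0.4, -0.03, 0, 0, 0], [0.03, 0.04, 0.4, -0.03, 0, 0, 0], [0, 0, 0.4, 0, 0, 0, 0], [0, 0, 0.4, 0, 0, 0, 0], [0, 0, 0.4, 0, 0, 0, 0], [0, 0, 0.4, 0, 0, 0, 0], [0, 0, 0.3, 0, 0, 0, 0], [0, 0, 0.2, 0, 0, 0, 0], [0, 0, 0, 0, 0, 0, 0], [0, 0, 0, 0, 0, 0, 0]],
  ],
)

```text
time: 11.93
tcp_pos: [514.2, 422.1, 107.6]
tool_rot: [3.141, 0.004, 1.499]
ft_force: [0.7, -0.3, 0.1]
gripper_width: 0.501
grasp_force: 0.0
```

Call:
play_rows(
  commands=[
    [[0, 0, 0.11, 0, 0, 0, 0], [0, 0, 0, 0, 0, 0, -1], [0, 0, 0, 0, 0, 0, -1], [0, 0, 0, 0, 0, 0, -1], [0, 0, 0, 0, 0, 0, -1], [0, 0, 0, 0, 0, 0, -1], [0, 0, 0, 0, 0, 0, -1], [0, 0, 0, 0, 0, 0, -1]],
  ],
)

```text
time: 12.6
tcp_pos: [514.2, 422.1, 104.5]
tool_rot: [3.141, 0.004, 1.499]
ft_force: [0.8, 1.1, -1.0]
gripper_width: 0.003
grasp_force: 0.0
```

```bash
python3 - <<'E'
from plan import *
s=st(); p,R=pose();yaw=s['tool_rot'][2]
plan([(p[0],p[1],p[2]+30,yaw,-1,3),(p[0],p[1],170,yaw,-1,2),(472,211,170,1.57,-1)])
E
```

```text
{'time': 12.6, 'joints': [0.508, 0.499, 1.426, -0.004, 1.218, 0.58], 'qd': [-0.001, -0.001, 0.001, 0.0, -0.001, -0.001], 'effort': [0.0, -50.647, -31.119, -0.013, 0.006, 0.0], 'tcp_pos': [514.207, 422.092, 104.534], 'tool_rot': [3.141, 0.004, 1.499], 'ft_force': [0.804, 1.06, -1.033], 'wrist_torque': [-0.028, -0.01, 0.029], 'grasp_force': 0.0, 'gripper_width': 0.003}
[[0, 0, -0.33, 0, 0.01, 0, -1], [0, 0, -0.33, 0, 0.02, 0, -1], [0, 0, -0.34, 0.01, 0.01, 0, -1], [0, 0, -0.59, 0, 0, 0, -1], [0, 0, -0.59, 0, 0, 0, -1], [-0.89, -0.11, 0, 0, 0, -0.1, -1], [-0.89, -0.12, 0, 0, 0, -0.1, -1], [-0.89, -0.13, 0, 0, 0, -0.1, -1], [-0.89, -0.14, 0, 0, 0, -0.1, -1], [-0.88, -0.14, 0, 0, 0, -0.1, -1], [-0.88, -0.15, 0, 0, 0, -0.1, -1], [-0.89, -0.16, 0, 0, 0, -0.1, -1], [-0.88, -0.17, 0, 0, 0, -0.11, -1]]
```

```bash
python3 - <<'E'
from plan import *
from meas import *
snap('wrist','w4');snap('side','s4');snap('scene','c4')
cv2.imwrite('pics/v4.png',np.hstack([cv2.resize(cv2.imread('pics/w4.png')[150:420,130:430],(333,300)),cv2.resize(cv2.imread('pics/s4.png')[170:310,180:320],(300,300)),cv2.resize(cv2.imread('pics/c4.png')[190:300,160:260],(160,176)[:2] if 0 else (160,300))]))
w,_=cloud('w4');print('knob',outer(w,(512.8,421.9),14,99,112)); print('cap',outer(w,(513,422),40,76,92))
E
```

```text
knob (array([514.5, 423.9,   9.2]), 33, np.float64(102.2))
cap (array([514.5, 423. ,  29.6]), 47, np.float64(82.5))
```

View pics/v4.png

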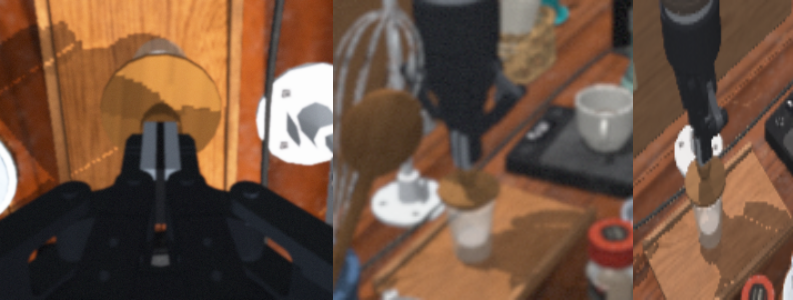

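```bash
python3 - <<'E'
from meas import *
w,p=cloud('w4')
for v in range(245,300,5): print(v,[ '%d,%d,%d'%tuple(np.nan_to_num(w[v,u])) for u in (262,268,274,280,286)])
E
```

```text
245 ['507,427,82', '511,428,85', '514,431,91', '517,427,84', '520,426,83']
250 ['508,429,92', '511,431,97', '514,432,99', '517,431,98', '520,429,95']
255 ['508,429,99', '511,430,101', '514,430,102', '517,430,101', '520,429,101']
260 ['509,433,110', '511,432,109', '514,432,110', '517,432,110', '519,432,110']
265 ['509,432,114', '511,432,114', '514,431,114', '517,432,115', '519,431,114']
270 ['509,432,119', '512,432,119', '514,432,119', '517,432,120', '519,431,118']
275 ['509,432,123', '512,432,123', '514,432,123', '517,432,123', '519,431,123']
280 ['509,432,127', '512,432,127', '514,432,128', '516,432,127', '519,431,127']
285 ['509,433,132', '512,432,131', '514,432,131', '516,431,130', '519,432,131']
290 ['510,433,136', '512,433,135', '514,432,135', '516,432,134', '519,431,134']
295 ['510,432,138', '512,432,139', '514,432,138', '516,432,138', '519,432,138']
```

The lid is still seated. The depth shows the shut fingertips at z≈105, just above the knob top, so the tips end about at the TCP. I'll open and go about 16 mm lower.

Call:
play_rows(
  commands=[
    [[0, 0, -0.1, 0, 0, 0, 0], [0, 0, 0, 0, 0, 0, 0], [0, 0, 0, 0, 0, 0, 0], [0, 0, 0, 0, 0, 0, 0], [0, 0, 0.2, 0, 0, 0, 0], [0, 0, 0.2, 0, 0, 0, 0], [0, 0, 0.2, 0, 0, 0, 0], [0, 0, 0, 0, 0, 0, 0], [0, 0, 0, 0, 0, 0, 0]],
  ],
)

```text
time: 13.5
tcp_pos: [513.5, 421.7, 88.3]
tool_rot: [-3.14, 0.005, 1.499]
ft_force: [0.0, -0.9, -0.2]
gripper_width: 0.498
grasp_force: 0.0
```

```bash
python3 - <<'E'
from meas import *
snap('wrist','w5')
w,p=cloud('w5')
m=(w[...,1]>415)&(w[...,1]<440)&(abs(w[...,0]-514)<50)&(w[...,2]>70)&(w[...,2]<150)
for x0 in range(470,560,6):
    k=m&(abs(w[...,0]-x0)<3)&(w[...,1]>428)&(w[...,1]<437)&(p.max(-1)<150); print(x0,k.sum(),np.round(np.percentile(w[k][:,2],[2,10,50]),0) if k.sum() else '')
E
```

```text
470 826 [135. 138. 146.]
476 640 [132. 135. 143.]
482 921 [100. 105. 134.]
488 1306 [ 83. 104. 134.]
494 699 [ 82.  98. 123.]
500 210 [81. 82. 83.]
506 147 [82. 82. 83.]
512 284 [ 83.  86. 100.]
518 279 [ 83.  92. 100.]
524 16 [93. 94. 98.]
530 0 
536 865 [ 97. 103. 126.]
542 1065 [ 99. 109. 138.]
548 297 [131. 134. 139.]
554 182 [140. 141. 145.]
```

Call:
play_rows(
  commands=[
    [[0.02, 0.03, 0.1, 0, 0, 0, 0], [0, 0, 0, 0, 0, 0, -1], [0, 0, 0, 0, 0, 0, -1], [0, 0, 0, 0, 0, 0, -1], [0, 0, 0, 0, 0, 0, -1], [0, 0, 0, 0, 0, 0, -1], [0, 0, 0, 0, 0, 0, -1]],
  ],
)

```text
time: 14.13
tcp_pos: [515.3, 422.6, 86.7]
tool_rot: [3.141, 0.003, 1.499]
ft_force: [0.9, -0.4, 0.4]
gripper_width: 0.189
grasp_force: 58.5
```

```bash
python3 - <<'E'
from plan import *
s=st(); p,R=pose();yaw=1.5
plan([(p[0],p[1],p[2]+27,yaw,-1,3),(p[0],p[1],180,yaw,-1),(472,242,230,1.57,-1)])
E
```

```text
{'time': 14.133, 'joints': [0.508, 0.522, 1.431, -0.004, 1.189, 0.58], 'qd': [0.001, 0.002, 0.001, -0.001, 0.0, 0.001], 'effort': [-0.044, -50.485, -30.241, -0.026, 0.065, 0.002], 'tcp_pos': [515.27, 422.617, 86.654], 'tool_rot': [3.141, 0.003, 1.499], 'ft_force': [0.911, -0.389, 0.416], 'wrist_torque': [0.002, -0.053, 0.047], 'grasp_force': 58.513, 'gripper_width': 0.189}
[[0, 0, -0.3, 0, 0.01, 0, -1], [0, 0, -0.3, 0.01, 0.01, 0, -1], [0, 0, -0.3, 0, 0.02, -0.01, -1], [0, 0, -0.74, 0, 0, 0, -1], [0, 0, -0.74, 0, 0, 0, -1], [0, 0, -0.73, 0, 0, 0, -1], [-0.87, -0.14, -0.24, 0, 0, -0.11, -1], [-0.87, -0.15, -0.24, 0, 0, -0.11, -1], [-0.87, -0.16, -0.24, 0, 0, -0.12, -1], [-0.87, -0.17, -0.24, 0, 0, -0.11, -1], [-0.87, -0.18, -0.24, 0, 0, -0.12, -1], [-0.86, -0.19, -0.23, 0, 0, -0.11, -1], [-0.87, -0.2, -0.24, 0, 0, -0.12, -1]]
```

Call:
play_rows(
  commands=[
    [[0, 0, -0.3, 0, 0.01, 0, -1], [0, 0, -0.3, 0, 0.01, 0, -1], [0, 0, -0.3, 0, 0.02, 0, -1], [0, 0, -0.74, 0, 0, 0, -1], [0, 0, -0.74, 0, 0, 0, -1], [0, 0, -0.73, 0, 0, 0, -1], [-0.87, -0.14, -0.24, 0, 0, -0.11, -1], [-0.87, -0.15, -0.24, 0, 0, -0.11, -1], [-0.87, -0.16, -0.24, 0, 0, -0.12, -1], [-0.87, -0.17, -0.24, 0, 0, -0.11, -1], [-0.87, -0.18, -0.24, 0, 0, -0.12, -1], [-0.86, -0.19, -0.23, 0, 0, -0.11, -1], [-0.87, -0.2, -0.24, 0, 0, -0.12, -1], [0, 0, 0, 0, 0, 0, -1], [0, 0, 0, 0, 0, 0, -1], [0, 0, 0, 0, 0, 0, -1]],
  ],
)

```text
time: 15.47
tcp_pos: [472.0, 242.2, 230.6]
tool_rot: [3.14, -0.001, 1.569]
ft_force: [-0.0, 0.7, -1.3]
gripper_width: 0.188
grasp_force: 58.7
```

```bash
python3 - <<'E'
from plan import *
from meas import *
st();snap('wrist','w6');w,p=cloud('w6')
print('cup rim',outer(w,(472,211),37,73,84))
Z=w[...,2];V=p.max(-1)
m=(abs(w[...,0]-485)<110)&(abs(w[...,1]-212)<90)&(Z>18)&(Z<32)
c,_=cv2.findContours(cv2.morphologyEx(m.astype(np.uint8),cv2.MORPH_CLOSE,np.ones((5,5))),0,1);c=max(c,key=cv2.contourArea)[:,0];X=flat('w6',25)[c[:,1],c[:,0]].astype(np.float32);print(cv2.minAreaRect(X),X.min(0),X.max(0))
m=(Z>30)&(Z<76)&(np.hypot(w[...,0]-472,w[...,1]-211)<56)&(np.hypot(w[...,0]-472,w[...,1]-211)>36);X=w[m];print('ear',m.sum(),X.mean(0).round(1))
E
```

```text
{'time': 15.467, 'joints': [0.246, 0.041, 1.721, 0.0, 1.378, 0.248], 'qd': [0.018, 0.023, -0.004, -0.0, -0.002, -0.003], 'effort': [-0.584, -35.751, -33.434, -0.044, 0.011, -0.007], 'tcp_pos': [472.035, 242.208, 230.632], 'tool_rot': [3.14, -0.001, 1.569], 'ft_force': [-0.04, 0.743, -1.348], 'wrist_torque': [-0.005, 0.029, 0.014], 'grasp_force': 58.667, 'gripper_width': 0.188}
cup rim (array([472.5, 209.3,  32.1]), 28, np.float64(77.0))
((486.1214599609375, 212.751708984375), (159.46568298339844, 130.3994903564453), 3.588918447494507) [403.50412 151.02878] [569.1461  281.41064]
ear 122 [456.4 249.9  66.3]
```

View pics/w6.png

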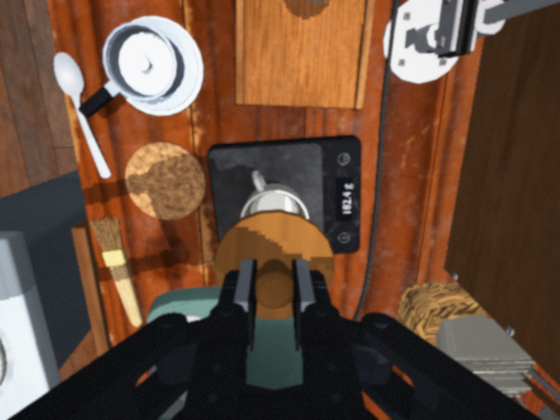

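The wrist view shows the scale at (285,195) and the cup rim at (275,200), partly hidden by the held lid at (274,265). I'll use the fixed cameras for the cup rim.

```bash
python3 - <<'E'
from plan import *
from meas import *
w,p=cloud('w6'); print('lid',outer(w,(472,242),40,220,232))
snap('scene','s6');snap('side','t6')
for f in('s4','c4','s6','t6'):
    w,p=cloud(f); print(f,outer(w,(472,211),40,74.5,83)); print('   jar ref',outer(w,(355.5,447),30,93,104),'dishfilter rim',outer(w,(356,350),36,50,62))
E
```

```text
lid (array([471.8, 242.7,  29.6]), 47, np.float64(226.5))
s4 (array([469.9, 209. ,  32. ]), 52, np.float64(76.9))
   jar ref (array([352.4, 448.3,  20.7]), 60, np.float64(98.4)) dishfilter rim (array([353.9, 350.2,  30.8]), 55, np.float64(53.8))
c4 (array([473.5, 209.8,  31.7]), 55, np.float64(77.4))
   jar ref (array([354.9, 448. ,  20.5]), 60, np.float64(99.4)) dishfilter rim (array([356.7, 350.5,  30.7]), 60, np.float64(54.3))
s6 (array([473.2, 209.7,  31.6]), 56, np.float64(77.6))
   jar ref (array([355. , 448.1,  20.7]), 59, np.float64(99.3)) dishfilter rim (array([356.6, 350.2,  31. ]), 59, np.float64(54.5))
t6 (array([470.4, 209.6,  31.8]), 53, np.float64(77.1))
   jar ref (array([352.7, 448.4,  21. ]), 60, np.float64(98.5)) dishfilter rim (array([353.5, 350.3,  31. ]), 57, np.float64(54.1))
```

Call:
play_rows(
  commands=[
    [[-0.37, 0, 0.6, 0, 0, 0, -1], [-0.37, 0, 0.6, 0, 0, 0, -1], [-0.36, 0.02, 0.6, 0, 0, 0, -1], [0, 0, 0.6, 0, 0, 0, -1], [0, 0, 0.6, 0, 0, 0, -1], [0, 0, 0.5, 0, 0, 0, -1], [0, 0, 0.3, 0, 0, 0, -1], [0, 0, 0, 0, 0, 0, -1], [0, 0, 0, 0, 0, 0, -1], [0, 0, 0, 0, 0, 0, -1]],
  ],
)

```text
time: 16.45
tcp_pos: [473.2, 209.2, 116.9]
tool_rot: [3.139, -0.0, 1.57]
ft_force: [0.3, 0.2, -0.8]
gripper_width: 0.189
grasp_force: 58.7
```

Call:
play_rows(
  commands=[
    [[0, -0.02, 0.2, 0, 0, 0, -1], [0, 0, 0.2, 0, 0, 0, -1], [0, 0, 0.15, 0, 0, 0, -1], [0, 0, 0.1, 0, 0, 0, -1], [0, 0, 0.1, 0, 0, 0, -1], [0, 0, 0.1, 0, 0, 0, -1], [0, 0, 0, 0, 0, 0, -1]],
  ],
)

```text
time: 17.03
tcp_pos: [471.3, 208.7, 89.6]
tool_rot: [-3.141, 0.0, 1.569]
ft_force: [0.7, 0.1, -1.7]
gripper_width: 0.191
grasp_force: 58.7
```

Call:
play_rows(
  commands=[
    [[0, 0, 0.06, 0, 0, 0, -1], [0, 0, 0.04, 0, 0, 0, -1], [0, 0, 0, 0, 0, 0, -1]],
  ],
)

```text
time: 17.28
tcp_pos: [472.1, 208.9, 87.8]
tool_rot: [3.14, 0.0, 1.569]
ft_force: [0.1, 0.4, 2.2]
gripper_width: 0.189
grasp_force: 58.8
```

Call:
play_rows(
  commands=[
    [[0, 0, 0, 0, 0, 0, 0], [0, 0, 0, 0, 0, 0, 0], [0, 0, 0, 0, 0, 0, 0], [0, 0, 0, 0, 0, 0, 0.5], [0, 0, -0.5, 0, 0, 0, 1], [0, 0, -1, 0, 0, 0, 1], [0, 0, -1, 0, 0, 0, 1], [0, 0, -1, 0, 0, 0, 1], [0, 0, 0, 0, 0, 0, 1], [0, 0, 0, 0, 0, 0, 1]],
  ],
)

```text
time: 18.12
tcp_pos: [473.2, 209.1, 194.5]
tool_rot: [3.136, -0.001, 1.569]
ft_force: [-0.1, 0.4, 0.1]
gripper_width: 1.007
grasp_force: 0.0
```

```bash
python3 - <<'E'
from plan import *
from meas import *
st();snap('wrist','w7');w,p=cloud('w7');Z=w[...,2]
print('cap',outer(w,(472,209),40,76,92),'knob',outer(w,(472,209),14,100,112))
d=np.hypot(w[...,0]-472,w[...,1]-209);m=(Z>30)&(Z<76)&(d<56)&(d>37);X=w[m];print('ear',m.sum(),X.mean(0).round(1))
snap('scene','s7');w,p=cloud('s7');print('cap',outer(w,(472,209),40,76,92))
E
```

```text
{'time': 18.117, 'joints': [0.182, 0.034, 1.801, -0.0, 1.301, 0.184], 'qd': [0.001, 0.037, 0.062, 0.0, -0.005, 0.001], 'effort': [0.045, -35.506, -34.003, 0.002, 0.013, -0.0], 'tcp_pos': [473.188, 209.087, 194.534], 'tool_rot': [3.136, -0.001, 1.569], 'ft_force': [-0.073, 0.401, 0.142], 'wrist_torque': [0.014, 0.008, 0.033], 'grasp_force': 0.0, 'gripper_width': 1.007}
cap (array([472.5, 209.1,  32. ]), 60, np.float64(83.6)) knob (array([472. , 209.3,   8.9]), 60, np.float64(104.9))
ear 173 [456.6 249.3  66.3]
cap (array([471.7, 210.6,  30. ]), 54, np.float64(84.9))
```

```bash
python3 - <<'E'
from meas import *
for f in('w5','w7'):
    w,p=cloud(f);print(f)
    for v in range(300,420,10): print(v,['%d,%d,%d'%tuple(np.nan_to_num(w[v,u])) for u in (200,240,262,274,286,310)])
E
```

```text
w5
300 ['487,434,125', '494,404,82', '505,403,82', '512,417,103', '518,417,104', '530,401,82']
310 ['488,434,132', '481,346,8', '505,397,81', '511,396,81', '517,396,81', '535,341,6']
320 ['489,434,137', '479,335,6', '497,334,6', '506,334,7', '516,333,7', '534,332,8']
330 ['491,435,144', '479,327,8', '496,325,7', '506,324,6', '515,324,7', '534,323,7']
340 ['491,434,147', '477,316,6', '495,316,7', '505,315,7', '515,313,6', '534,313,7']
350 ['494,439,158', '475,299,-1', '494,299,0', '504,297,-1', '514,297,0', '534,296,0']
360 ['495,439,161', '474,288,-1', '493,288,0', '503,287,-1', '513,287,0', '534,285,-1']
370 ['496,439,165', '473,279,0', '492,278,0', '502,276,-1', '513,279,2', '533,281,6']
380 ['496,440,168', '473,276,7', '492,278,10', '502,279,12', '512,279,13', '532,280,15']
390 ['497,439,171', '505,431,164', '510,431,164', '513,431,164', '517,430,164', '523,431,164']
400 ['497,439,173', '505,433,168', '511,432,168', '514,433,168', '516,432,168', '522,431,168']
410 ['498,439,175', '506,433,171', '511,433,171', '513,431,170', '516,432,171', '522,431,171']
w7
300 ['0,0,0', '437,84,29
[... 314 characters left out ...]
44,42', '439,57,58', '461,72,77', '473,74,78', '484,74,78', '510,49,49']
350 ['397,41,54', '440,61,76', '462,73,90', '472,74,91', '483,74,91', '508,49,63']
360 ['399,38,64', '442,63,92', '462,72,102', '472,73,102', '483,73,103', '506,54,82']
370 ['400,35,74', '443,66,106', '462,72,113', '472,74,115', '482,73,114', '505,55,96']
380 ['401,29,80', '444,68,119', '463,74,125', '472,74,125', '482,75,126', '503,57,109']
390 ['377,-69,-1', '463,219,271', '469,218,270', '472,218,270', '475,218,270', '481,218,270']
400 ['454,218,274', '463,219,274', '469,218,274', '472,218,274', '475,220,275', '481,219,274']
410 ['454,219,277', '464,219,277', '469,219,277', '472,218,276', '475,218,276', '480,220,277']
```

```bash
python3 - <<'E'
from plan import *
a=plan([(472.3,209.2,150,1.947,1)]); plan([(472.3,209.2,43,1.947,1,7)],start=a)
E
```

```text
[[0, 0.01, 0.28, 0, 0, -0.87, 1], [0, 0.01, 0.27, 0, 0, -0.86, 1], [0, 0.01, 0.28, 0, 0, -0.87, 1], [0.01, 0.01, 0.27, -0.01, 0, -0.86, 1], [0, 0.01, 0.28, 0, 0, -0.87, 1]]
[[0, 0, 0.51, 0, 0, 0, 1], [0, 0, 0.51, 0, 0, 0, 1], [0, 0, 0.51, 0, 0, 0, 1], [0, 0, 0.51, 0, 0, 0, 1], [0, 0, 0.51, 0, 0, 0, 1], [0, 0, 0.51, 0, 0, 0, 1], [0, 0, 0.5, 0, 0, 0, 1]]
```

Call:
play_rows(
  commands=[
    [[0, 0, 0.28, 0, 0, -0.87, 1], [0, 0, 0.27, 0, 0, -0.86, 1], [0, 0, 0.28, 0, 0, -0.87, 1], [0, 0, 0.27, 0, 0, -0.86, 1], [0, 0, 0.28, 0, 0, -0.87, 1], [0, 0, 0, 0, 0, 0, 1], [0, 0, 0, 0, 0, 0, 1], [0, 0, 0, 0, 0, 0, 1]],
  ],
)

```text
time: 18.88
tcp_pos: [471.4, 208.7, 150.5]
tool_rot: [-3.141, 0.0, 1.945]
ft_force: [0.3, 0.4, 1.2]
gripper_width: 0.997
grasp_force: 0.0
```

```bash
python3 - <<'E'
from plan import *
st(); plan([(472.3,209.2,43,1.947,1,7)])
E
```

```text
{'time': 18.883, 'joints': [0.182, 0.081, 1.843, -0.0, 1.218, -0.192], 'qd': [0.001, -0.01, -0.013, 0.001, -0.002, -0.008], 'effort': [0.007, -33.847, -30.567, -0.002, 0.025, -0.001], 'tcp_pos': [471.381, 208.734, 150.473], 'tool_rot': [-3.141, 0.0, 1.945], 'ft_force': [0.329, 0.395, 1.156], 'wrist_torque': [0.025, 0.015, 0.01], 'grasp_force': 0.0, 'gripper_width': 0.997}
[[0, 0.01, 0.51, 0, 0, 0, 1], [0, 0, 0.51, 0, 0, 0, 1], [0, 0.01, 0.51, 0, 0, 0, 1], [0, 0, 0.51, 0, 0, 0, 1], [0, 0.01, 0.51, 0, 0, -0.01, 1], [0, 0, 0.52, 0, 0, 0, 1], [0, 0.01, 0.51, -0.01, 0, -0.01, 1]]
```

Call:
play_rows(
  commands=[
    [[0, 0.02, 0.51, 0, 0, 0, 1], [0, 0.01, 0.51, 0, 0, 0, 1], [0, 0, 0.51, 0, 0, 0, 1], [0, 0, 0.51, 0, 0, 0, 1], [0, 0, 0.51, 0, 0, 0, 1], [0, 0, 0.51, 0, 0, 0, 1], [0, 0, 0.5, 0, 0, 0, 1], [0, 0, 0, 0, 0, 0, 1], [0, 0, 0, 0, 0, 0, -1], [0, 0, 0, 0, 0, 0, -1], [0, 0, 0, 0, 0, 0, -1], [0, 0, 0, 0, 0, 0, -1], [0, 0, 0, 0, 0, 0, -1]],
  ],
)

```text
time: 19.97
tcp_pos: [473.8, 209.3, 45.8]
tool_rot: [3.139, 0.001, 1.947]
ft_force: [-1.9, -1.0, 6.9]
gripper_width: 0.726
grasp_force: 66.2
```

```bash
python3 - <<'E'
from plan import *
st(); p,R=pose(); print(p)
plan([(p[0],p[1],p[2]+40,1.945,-1,4),(p[0]-10,p[1]+5,p[2]+60,1.945,-1,1),(350.8,231.8,p[2]+30,1.945,-1,6),(350.8,231.8,p[2]-16,1.945,-1,4)])
E
```

```text
{'time': 19.967, 'joints': [0.183, 0.239, 1.9, -0.001, 0.999, -0.193], 'qd': [0.002, 0.0, -0.001, -0.002, 0.0, -0.002], 'effort': [-0.027, -33.995, -25.611, 0.074, -0.463, 0.002], 'tcp_pos': [473.825, 209.334, 45.77], 'tool_rot': [3.139, 0.001, 1.947], 'ft_force': [-1.881, -1.018, 6.938], 'wrist_torque': [-0.076, 0.172, -0.017], 'grasp_force': 66.205, 'gripper_width': 0.726}
[473.82480534 209.33403126  45.76963652]
[[0, 0, -0.33, 0.01, 0, 0.01, -1], [0, 0, -0.33, 0.01, 0, 0, -1], [0, 0, -0.34, 0.01, 0.01, 0.01, -1], [0, 0, -0.33, 0, 0, 0, -1], [0.28, -0.25, -0.67, 0, 0, 0, -1], [0.32, -0.55, 0.17, 0, 0, 0, -1], [0.32, -0.55, 0.17, 0, 0, 0, -1], [0.32, -0.55, 0.16, 0, 0, 0, -1], [0.32, -0.55, 0.17, 0, 0, 0, -1], [0.32, -0.55, 0.16, 0, 0, 0, -1], [0.32, -0.54, 0.17, 0, 0, 0, -1], [0, 0, 0.38, 0, 0, 0, -1], [0, 0, 0.38, 0, 0, 0, -1], [0, 0, 0.39, 0, 0, 0, -1], [0, 0, 0.38, 0, 0, 0, -1]]
```

Call:
play_rows(
  commands=[
    [[0, 0, -0.33, 0, 0, 0, -1], [0, 0, -0.33, 0, 0, 0, -1], [0, 0, -0.33, 0, 0, 0, -1], [0, 0, -0.33, 0, 0, 0, -1], [0.28, -0.25, -0.67, 0, 0, 0, -1], [0.32, -0.55, 0.17, 0, 0, 0, -1], [0.32, -0.55, 0.17, 0, 0, 0, -1], [0.32, -0.55, 0.16, 0, 0, 0, -1], [0.32, -0.55, 0.17, 0, 0, 0, -1], [0.32, -0.55, 0.16, 0, 0, 0, -1], [0.32, -0.54, 0.17, 0, 0, 0, -1], [0, 0, 0, 0, 0, 0, -1], [0, 0, 0, 0, 0, 0, -1], [0, 0, 0.4, 0, 0, 0, -1], [0, 0, 0.4, 0, 0, 0, -1], [0, 0, 0.4, 0, 0, 0, -1], [0, 0, 0, 0, 0, 0, -1], [0, 0, 0, 0, 0, 0, -1]],
  ],
)

```text
time: 21.47
tcp_pos: [350.4, 231.4, 38.2]
tool_rot: [3.141, 0.001, 1.947]
ft_force: [-0.0, 0.0, -2.2]
gripper_width: 0.728
grasp_force: 66.3
```

Call:
play_rows(
  commands=[
    [[0, 0, 0.15, 0, 0, 0, -1], [0, 0, 0.12, 0, 0, 0, -1], [0, 0, 0.08, 0, 0, 0, -1], [0, 0, 0.03, 0, 0, 0, -1], [0, 0, 0, 0, 0, 0, -1]],
  ],
)

```text
time: 21.88
tcp_pos: [349.8, 231.5, 26.7]
tool_rot: [3.141, 0.001, 1.947]
ft_force: [-0.2, 0.5, 0.9]
gripper_width: 0.727
grasp_force: 66.5
```

```bash
python3 - <<'E'
from plan import *
p,R=pose()
plan([(p[0],p[1],175,1.947,1,5),(514.3,422.7,175,1.57,1)])
E
```

```text
[[0, 0, -0.99, 0, 0, 0, 1], [0, 0, -0.99, 0, 0, 0, 1], [0, 0, -0.99, 0, 0, 0, 1], [0, 0, -0.99, 0, 0, 0, 1], [0, 0, -0.98, 0, 0.01, 0, 1], [0.43, 0.83, 0, 0, 0, 0.48, 1], [0.47, 0.81, 0, 0, 0, 0.48, 1], [0.5, 0.79, 0, 0, 0, 0.48, 1], [0.54, 0.76, 0, 0, 0, 0.48, 1], [0.57, 0.74, 0, 0, 0, 0.48, 1], [0.6, 0.72, 0, 0, 0, 0.48, 1], [0.62, 0.69, 0, 0, 0, 0.48, 1], [0.65, 0.67, 0, 0, 0, 0.48, 1], [0.69, 0.64, 0, 0, 0, 0.48, 1]]
```

Call:
play_rows(
  commands=[
    [[0, 0, 0, 0, 0, 0, 1], [0, 0, 0, 0, 0, 0, 1], [0, 0, 0, 0, 0, 0, 1], [0, 0, 0, 0, 0, 0, 1], [0, 0, -0.4, 0, 0, 0, 1], [0, 0, -0.99, 0, 0, 0, 1], [0, 0, -0.99, 0, 0, 0, 1], [0, 0, -0.99, 0, 0, 0, 1], [0, 0, -0.99, 0, 0, 0, 1], [0, 0, -0.6, 0, 0, 0, 1]],
  ],
)

```text
time: 22.72
tcp_pos: [350.8, 232.0, 178.6]
tool_rot: [3.136, 0.001, 1.947]
ft_force: [0.5, 0.0, 0.3]
gripper_width: 1.002
grasp_force: 0.0
```

Call:
play_rows(
  commands=[
    [[0.43, 0.83, 0, 0, 0, 0.48, 1], [0.47, 0.81, 0, 0, 0, 0.48, 1], [0.5, 0.79, 0, 0, 0, 0.48, 1], [0.54, 0.76, 0, 0, 0, 0.48, 1], [0.57, 0.74, 0, 0, 0, 0.48, 1], [0.6, 0.72, 0, 0, 0, 0.48, 1], [0.62, 0.69, 0, 0, 0, 0.48, 1], [0.65, 0.67, 0, 0, 0, 0.48, 1], [0.69, 0.64, 0, 0, 0, 0.48, 1], [0, 0, 0, 0, 0, 0, 1], [0, 0, 0, 0, 0, 0, 1]],
  ],
)

```text
time: 23.63
tcp_pos: [514.3, 423.2, 174.1]
tool_rot: [-3.141, 0.001, 1.571]
ft_force: [-0.7, -0.4, 0.1]
gripper_width: 1.001
grasp_force: 0.0
```

```bash
python3 - <<'E'
from plan import *
from meas import *
st();snap('wrist','w8');w,p=cloud('w8')
for a in ((60,76),(63,73)): print('glass',outer(w,(514,422.5),32,*a))
print('tray',outer(w,(514,422.5),1e3,6,6.01) if 0 else '')
snap('scene','s8');w,p=cloud('s8');print('scene glass',outer(w,(514,422.5),32,62,76))
print('cup lid',outer(w,(350,232),40,58,75))
E
```

```text
{'time': 23.633, 'joints': [0.508, 0.433, 1.372, -0.001, 1.338, 0.508], 'qd': [-0.01, -0.05, 0.053, -0.002, 0.005, -0.009], 'effort': [0.214, -48.792, -33.616, 0.05, -0.127, 0.092], 'tcp_pos': [514.282, 423.215, 174.127], 'tool_rot': [-3.141, 0.001, 1.571], 'ft_force': [-0.736, -0.364, 0.095], 'wrist_torque': [0.024, -0.009, -0.027], 'grasp_force': 0.0, 'gripper_width': 1.001}
glass (array([514.3, 423. ,  24. ]), 60, np.float64(67.4))
glass (array([514.3, 423. ,  24. ]), 60, np.float64(67.7))
tray 
scene glass (array([515. , 423.6,  23.4]), 56, np.float64(68.0))
cup lid (array([348.9, 233.9,  29.8]), 60, np.float64(65.7))
```

View pics/w8.png

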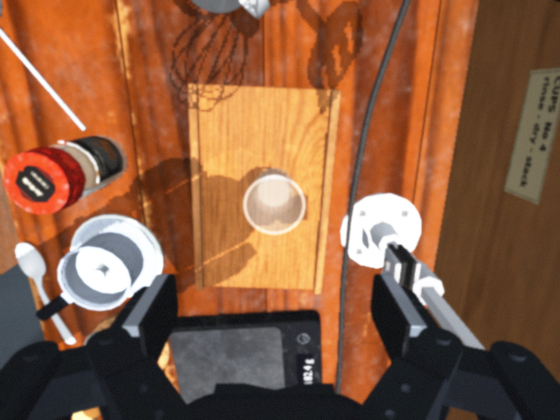

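The glass is at (274,205), open and upright on the tray at about (514.3, 423.0). It is centred between the open fingers.

Call:
play_rows(
  commands=[
    [[0, 0, 0.9, 0, 0, 0, 1], [0, 0, 0.9, 0, 0, 0, 1], [0, 0, 0.9, 0, 0, 0, 1], [0, 0, 0.6, 0, 0, 0, 1], [0, 0, 0.6, 0, 0, 0, 1], [0, 0, 0.5, 0, 0, 0, 1], [0, 0, 0.3, 0, 0, 0, 1], [0, 0, 0, 0, 0, 0, 1], [0, 0, 0, 0, 0, 0, -1], [0, 0, 0, 0, 0, 0, -1], [0, 0, 0, 0, 0, 0, -1], [0, 0, 0, 0, 0, 0, -1], [0, 0, 0, 0, 0, 0, -1], [0, 0, 0, 0, 0, 0, -1]],
  ],
)

```text
time: 24.9
tcp_pos: [515.3, 423.4, 36.5]
tool_rot: [3.139, -0.001, 1.57]
ft_force: [-2.2, -0.1, 5.9]
gripper_width: 0.542
grasp_force: 60.8
```

```bash
python3 - <<'E'
from plan import *
from meas import *
st()
w,p=cloud('s8');Z=w[...,2];m=(abs(w[...,0]-485)<110)&(abs(w[...,1]-212)<90)&(Z>18)&(Z<32)
# scale outline now bare, scene view + w8 partial
m=cv2.morphologyEx(m.astype(np.uint8),cv2.MORPH_OPEN,np.ones((3,3)));c,_=cv2.findContours(m,0,1);c=max(c,key=cv2.contourArea)[:,0];X=flat('s8',25)[c[:,1],c[:,0]].astype(np.float32);print('scale',cv2.minAreaRect(X))
w,p=cloud('w8');Z=w[...,2];m=(Z>4.5)&(Z<22)&(abs(w[...,0]-502)<90)&(abs(w[...,1]-412)<130)
m|=(np.hypot(w[...,0]-514,w[...,1]-423)<50)
m=cv2.morphologyEx(m.astype(np.uint8),cv2.MORPH_OPEN,np.ones((5,5)));n,l,s,_=cv2.connectedComponentsWithStats(m);c,_=cv2.findContours((l==l[150,230]).astype(np.uint8),0,1);c=max(c,key=cv2.contourArea)[:,0];X=flat('w8',12)[c[:,1],c[:,0]].astype(np.float32);print('tray',cv2.minAreaRect(X))
p0,R=pose();plan([(p0[0],p0[1],p0[2]+35,1.571,-1,4),(p0[0]-10,p0[1]-10,110,1.571,-1,2),(466.5,212,100,1.571,-1)])
E
```

```text
{'time': 24.9, 'joints': [0.507, 0.585, 1.452, -0.001, 1.102, 0.508], 'qd': [-0.0, -0.0, 0.001, -0.002, -0.001, -0.002], 'effort': [-0.283, -48.368, -27.742, -0.007, -0.553, -0.004], 'tcp_pos': [515.338, 423.447, 36.501], 'tool_rot': [3.139, -0.001, 1.57], 'ft_force': [-2.248, -0.108, 5.886], 'wrist_torque': [-0.123, 0.264, -0.033], 'grasp_force': 60.784, 'gripper_width': 0.542}
scale ((482.9690856933594, 213.98236083984375), (164.24635314941406, 135.86257934570312), 3.779151201248169)
tray ((502.0911560058594, 411.0504455566406), (200.53567504882812, 130.6514434814453), 87.71368408203125)
[[0, 0, -0.29, 0.01, 0, 0, -1], [0, 0, -0.29, 0.01, 0, 0, -1], [0, 0, -0.29, 0.01, -0.01, 0, -1], [0, 0, -0.3, 0, 0, -0.01, -1], [-0.17, -0.17, -0.64, 0, 0, 0, -1], [-0.16, -0.16, -0.64, 0, 0, 0, -1], [-0.84, -0.16, 0.04, 0, 0, 0, -1], [-0.84, -0.16, 0.04, 0, 0, 0, -1], [-0.84, -0.16, 0.04, 0, 0, 0, -1], [-0.84, -0.16, 0.04, 0, 0, 0, -1], [-0.84, -0.16, 0.04, 0, 0, 0, -1], [-0.84, -0.17, 0.04, 0, 0, 0, -1], [-0.84, -0.16, 0.05, 0, 0, 0, -1], [-0.84, -0.17, 0.04, 0, 0, 0, -1]]
```

Call:
play_rows(
  commands=[
    [[0, 0, -0.29, 0, 0, 0, -1], [0, 0, -0.29, 0, 0, 0, -1], [0, 0, -0.29, 0, 0, 0, -1], [0, 0, -0.3, 0, 0, 0, -1], [-0.17, -0.17, -0.64, 0, 0, 0, -1], [-0.16, -0.16, -0.64, 0, 0, 0, -1], [-0.84, -0.17, 0.04, 0, 0, 0, -1], [-0.84, -0.17, 0.04, 0, 0, 0, -1], [-0.84, -0.17, 0.04, 0, 0, 0, -1], [-0.84, -0.17, 0.04, 0, 0, 0, -1], [-0.84, -0.17, 0.04, 0, 0, 0, -1], [-0.84, -0.17, 0.04, 0, 0, 0, -1], [-0.84, -0.17, 0.05, 0, 0, 0, -1], [-0.84, -0.18, 0.04, 0, 0, 0, -1], [0, 0, 0, 0, 0, 0, -1], [0, 0, 0.5, 0, 0, 0, -1], [0, 0, 0.5, 0, 0, 0, -1], [0, 0, 0, 0, 0, 0, -1], [0, 0, 0, 0, 0, 0, -1]],
  ],
)

```text
time: 26.48
tcp_pos: [462.7, 211.5, 67.9]
tool_rot: [-3.141, 0.0, 1.57]
ft_force: [-0.3, 0.5, -1.2]
gripper_width: 0.54
grasp_force: 61.6
```

Call:
play_rows(
  commands=[
    [[0, 0.05, 0.18, 0, 0, 0, -1], [0, 0, 0.14, 0, 0, 0, -1], [0, 0, 0.1, 0, 0, 0, -1], [0, 0, 0.05, 0, 0, 0, -1], [0, 0, 0, 0, 0, 0, -1], [0, 0, 0, 0, 0, 0, -1]],
  ],
)

```text
time: 26.98
tcp_pos: [464.7, 211.3, 53.9]
tool_rot: [3.141, 0.0, 1.57]
ft_force: [-0.8, -0.1, -1.4]
gripper_width: 0.535
grasp_force: 61.6
```

Call:
play_rows(
  commands=[
    [[0, 0, 0.04, 0, 0, 0, -1], [0, 0, 0, 0, 0, 0, -1], [0, 0, 0, 0, 0, 0, 1], [0, 0, 0, 0, 0, 0, 1], [0, 0, 0, 0, 0, 0, 1], [0, 0, 0, 0, 0, 0, 1], [0, 0, -0.3, 0, 0, 0, 1], [0, 0, -0.99, 0, 0, 0, 1], [0, 0, -0.99, 0, 0, 0, 1], [0, 0, -0.99, 0, 0, 0, 1], [0, 0, -0.99, 0, 0, 0, 1], [0, 0, 0, 0, 0, 0, 1]],
  ],
)

```text
time: 27.98
tcp_pos: [468.6, 212.2, 188.0]
tool_rot: [3.129, -0.002, 1.57]
ft_force: [1.0, 0.2, 0.8]
gripper_width: 0.999
grasp_force: 0.0
```

```bash
python3 - <<'E'
from plan import *
st(); plan([(350.5,232,165,1.947,1)])
E
```

```text
{'time': 27.983, 'joints': [0.19, 0.026, 1.822, -0.0, 1.28, 0.191], 'qd': [-0.002, 0.048, 0.064, 0.0, -0.079, -0.001], 'effort': [0.275, -31.297, -28.842, -0.016, 0.849, -0.0], 'tcp_pos': [468.579, 212.178, 187.987], 'tool_rot': [3.129, -0.002, 1.57], 'ft_force': [1.044, 0.184, 0.82], 'wrist_torque': [0.039, -0.02, -0.019], 'grasp_force': 0.0, 'gripper_width': 0.999}
[[0.13, -0.79, 0.14, 0.03, 0, -0.86, 1], [0.19, -0.78, 0.15, 0.03, 0, -0.86, 1], [0.25, -0.76, 0.15, 0.03, 0, -0.87, 1], [0.3, -0.74, 0.15, 0.03, 0, -0.86, 1], [0.36, -0.71, 0.15, 0.03, 0, -0.87, 1]]
```

Call:
play_rows(
  commands=[
    [[0.13, -0.76, 0.1, 0, 0, -0.86, 1], [0.19, -0.75, 0.1, 0, 0, -0.86, 1], [0.25, -0.73, 0.1, 0, 0, -0.87, 1], [0.3, -0.71, 0.1, 0, 0, -0.86, 1], [0.36, -0.68, 0.1, 0, 0, -0.87, 1], [0, 0, 0, 0, 0, 0, 1], [0, 0, 0, 0, 0, 0, 1], [0, 0, 0, 0, 0, 0, 1]],
  ],
)

```text
time: 28.65
tcp_pos: [351.4, 231.7, 165.8]
tool_rot: [3.14, 0.001, 1.946]
ft_force: [0.6, -0.2, -0.0]
gripper_width: 0.995
grasp_force: 0.0
```

```bash
python3 - <<'E'
from plan import *
from meas import *
st();snap('wrist','w9');w,p=cloud('w9');Z=w[...,2]
c=outer(w,(350,232),37,55,72);print('cap',c,'knob',outer(w,(350,232),14,80,95));c=c[0]
d=np.hypot(w[...,0]-c[0],w[...,1]-c[1]);m=(Z>12)&(Z<58)&(d<56)&(d>37);X=w[m];print('ear',m.sum(),X.mean(0).round(1),np.arctan2(X[:,1].mean()-c[1],X[:,0].mean()-c[0]))
snap('scene','s9');w,p=cloud('s9');print('glass',outer(w,(465,212),32,78,94))
plan([(c[0],c[1],29,1.947,1,8)])
E
```

```text
{'time': 28.65, 'joints': [0.295, -0.202, 2.08, -0.001, 1.261, -0.081], 'qd': [-0.01, 0.015, -0.019, -0.0, 0.002, -0.002], 'effort': [0.464, -23.878, -31.085, 0.019, 0.054, -0.005], 'tcp_pos': [351.352, 231.714, 165.825], 'tool_rot': [3.14, 0.001, 1.946], 'ft_force': [0.645, -0.161, -0.039], 'wrist_torque': [0.037, -0.027, -0.028], 'grasp_force': 0.0, 'gripper_width': 0.995}
cap (array([349. , 231.4,  32.1]), 60, np.float64(64.4)) knob (array([347.6, 232.2,   8.9]), 60, np.float64(85.7))
ear 278 [360.9 257.2  36.8] 1.1368875745899476
glass (array([464.9, 211.7,  23.6]), 52, np.float64(83.6))
[[0, -0.01, 0.57, 0, 0, 0, 1], [0, -0.01, 0.57, 0, 0, 0, 1], [0, -0.01, 0.57, 0, 0, 0, 1], [0.01, -0.01, 0.57, 0, 0, 0, 1], [0, -0.01, 0.57, 0, 0, 0, 1], [0.01, -0.01, 0.57, 0.01, 0, 0, 1], [0, -0.02, 0.57, 0, 0, -0.01, 1], [0.01, -0.01, 0.57, 0.01, 0.01, 0, 1]]
```

Call:
play_rows(
  commands=[
    [[0, -0.03, 0.6, 0, 0, 0, 1], [0, -0.03, 0.6, 0, 0, 0, 1], [0, -0.03, 0.6, 0, 0, 0, 1], [0, 0, 0.6, 0, 0, 0, 1], [0, 0, 0.6, 0, 0, 0, 1], [0, 0, 0.6, 0, 0, 0, 1], [0, 0, 0.6, 0, 0, 0, 1], [0, 0, 0.37, 0, 0, 0, 1], [0, 0, 0, 0, 0, 0, 1], [0, 0, 0, 0, 0, 0, -1], [0, 0, 0, 0, 0, 0, -1], [0, 0, 0, 0, 0, 0, -1], [0, 0, 0, 0, 0, 0, -1], [0, 0, 0, 0, 0, 0, -1]],
  ],
)

```text
time: 29.92
tcp_pos: [349.8, 231.0, 29.6]
tool_rot: [3.138, 0.001, 1.947]
ft_force: [-0.4, -1.8, 5.9]
gripper_width: 0.727
grasp_force: 66.1
```

```bash
python3 - <<'E'
from plan import *
st();p,R=pose()
a=plan([(p[0],p[1],p[2]+40,1.947,-1,4),(p[0]+2,p[1]+10,p[2]+90,1.947,-1,2),(420,330,p[2]+105,1.947,-1),(502.3,411.6,p[2]+50,1.947,-1)])
E
```

```text
{'time': 29.917, 'joints': [0.294, 0.029, 2.177, -0.001, 0.931, -0.082], 'qd': [0.003, -0.002, -0.001, -0.003, 0.0, 0.001], 'effort': [0.347, -24.619, -23.636, 0.232, -0.241, -0.002], 'tcp_pos': [349.769, 230.955, 29.626], 'tool_rot': [3.138, 0.001, 1.947], 'ft_force': [-0.36, -1.789, 5.881], 'wrist_torque': [-0.193, 0.155, 0.006], 'grasp_force': 66.144, 'gripper_width': 0.727}
[[0, 0, -0.33, 0.01, 0, 0, -1], [0, 0, -0.33, 0.01, 0, 0, -1], [0, 0, -0.34, 0.01, 0.01, 0, -1], [0, 0, -0.33, 0.01, 0, 0, -1], [0.14, 0.09, -0.84, 0, 0, 0, -1], [0.14, 0.1, -0.83, 0, 0, 0, -1], [0.48, 0.8, -0.13, 0, 0, 0, -1], [0.48, 0.8, -0.12, 0, 0, 0, -1], [0.48, 0.8, -0.13, 0, 0, 0, -1], [0.49, 0.8, -0.12, 0, 0, 0, -1], [0.3, 0.71, 0.37, 0, 0, 0, -1], [0.31, 0.71, 0.37, 0, 0, 0, -1], [0.3, 0.71, 0.36, 0, 0, 0, -1], [0.31, 0.71, 0.37, 0, 0, 0, -1], [0.3, 0.71, 0.36, 0, 0, 0, -1]]
```

Call:
play_rows(
  commands=[
    [[0, 0, -0.33, 0, 0, 0, -1], [0, 0, -0.33, 0, 0, 0, -1], [0, 0, -0.33, 0, 0, 0, -1], [0, 0, -0.33, 0, 0, 0, -1], [0.14, 0.09, -0.84, 0, 0, 0, -1], [0.14, 0.1, -0.83, 0, 0, 0, -1], [0.48, 0.8, -0.13, 0, 0, 0, -1], [0.48, 0.8, -0.12, 0, 0, 0, -1], [0.48, 0.8, -0.13, 0, 0, 0, -1], [0.48, 0.8, -0.12, 0, 0, 0, -1], [0.3, 0.71, 0.37, 0, 0, 0, -1], [0.3, 0.71, 0.37, 0, 0, 0, -1], [0.3, 0.71, 0.36, 0, 0, 0, -1], [0.3, 0.71, 0.37, 0, 0, 0, -1], [0.3, 0.71, 0.36, 0, 0, 0, -1], [0, 0, 0, 0, 0, 0, -1], [0, 0, 0, 0, 0, 0, -1]],
  ],
)

```text
time: 31.33
tcp_pos: [500.8, 410.5, 77.4]
tool_rot: [-3.14, 0.001, 1.948]
ft_force: [0.5, -0.6, -2.1]
gripper_width: 0.727
grasp_force: 66.4
```

```bash
python3 - <<'E'
from plan import *
st();plan([(502.3,411.6,38,1.947,-1,5)])
E
```

```text
{'time': 31.333, 'joints': [0.501, 0.49, 1.497, -0.001, 1.156, 0.124], 'qd': [-0.004, -0.051, 0.03, -0.002, 0.003, -0.002], 'effort': [0.003, -48.948, -31.349, 0.03, -0.142, 0.017], 'tcp_pos': [500.76, 410.513, 77.432], 'tool_rot': [-3.14, 0.001, 1.948], 'ft_force': [0.498, -0.56, -2.102], 'wrist_torque': [-0.011, 0.05, -0.013], 'grasp_force': 66.407, 'gripper_width': 0.727}
[[0, 0.01, 0.26, 0, 0, 0, -1], [0, 0.01, 0.26, 0, 0, 0, -1], [0.01, 0.01, 0.26, -0.01, 0, 0, -1], [0, 0.02, 0.27, 0, 0, 0, -1], [0.01, 0.01, 0.26, -0.01, 0.01, 0.01, -1]]
```

Call:
play_rows(
  commands=[
    [[0, 0.02, 0.26, 0, 0, 0, -1], [0, 0.02, 0.26, 0, 0, 0, -1], [0.01, 0.01, 0.26, 0, 0, 0, -1], [0, 0, 0.27, 0, 0, 0, -1], [0.01, 0.01, 0.26, 0, 0, 0, -1], [0, 0, 0, 0, 0, 0, -1], [0, 0, 0, 0, 0, 0, -1]],
  ],
)

```text
time: 31.92
tcp_pos: [501.8, 411.2, 37.9]
tool_rot: [-3.14, 0.001, 1.947]
ft_force: [-0.6, 0.7, -0.8]
gripper_width: 0.732
grasp_force: 66.4
```

Call:
play_rows(
  commands=[
    [[0, 0, 0.1, 0, 0, 0, -1], [0, 0, 0.06, 0, 0, 0, -1], [0, 0, 0.03, 0, 0, 0, -1], [0, 0, 0, 0, 0, 0, -1], [0, 0, 0, 0, 0, 0, -1]],
  ],
)

```text
time: 32.33
tcp_pos: [502.6, 411.7, 33.1]
tool_rot: [3.141, 0.0, 1.947]
ft_force: [0.4, 0.4, -2.3]
gripper_width: 0.726
grasp_force: 66.4
```

Call:
play_rows(
  commands=[
    [[0, 0, 0.05, 0, 0, 0, -1], [0, 0, 0, 0, 0, 0, -1], [0, 0, 0.02, 0, 0, 0, -1], [0, 0, 0, 0, 0, 0, -1]],
  ],
)

```text
time: 32.67
tcp_pos: [502.8, 411.8, 31.7]
tool_rot: [3.141, 0.0, 1.947]
ft_force: [-1.5, -1.2, 4.1]
gripper_width: 0.728
grasp_force: 66.9
```

Call:
play_rows(
  commands=[
    [[0, 0, 0, 0, 0, 0, 1], [0, 0, 0, 0, 0, 0, 1], [0, 0, 0, 0, 0, 0, 1], [0, 0, 0, 0, 0, 0, 1], [0, 0, -0.3, 0, 0, 0, 1], [0, 0, -0.99, 0, 0, 0, 1], [0, 0, -0.99, 0, 0, 0, 1], [0, 0, -0.99, 0, 0, 0, 1], [0, 0, -0.99, 0, 0, 0, 1], [0, 0, -0.5, 0, 0, 0, 1], [0, 0, 0, 0, 0, 0, 1], [0, 0, 0, 0, 0, 0, 1]],
  ],
)

```text
time: 33.67
tcp_pos: [503.0, 412.0, 175.2]
tool_rot: [3.139, 0.0, 1.947]
ft_force: [-0.8, 0.6, -1.4]
gripper_width: 0.997
grasp_force: 0.0
```

```bash
python3 - <<'E'
from plan import *
st(); plan([(356,350.5,150,.6,1)])
E
```

```text
{'time': 33.667, 'joints': [0.501, 0.389, 1.427, -0.001, 1.322, 0.125], 'qd': [-0.001, 0.04, 0.048, -0.001, -0.004, 0.0], 'effort': [0.044, -50.214, -34.215, 0.001, -0.008, -0.0], 'tcp_pos': [503.036, 411.997, 175.228], 'tool_rot': [3.139, 0.0, 1.947], 'ft_force': [-0.835, 0.612, -1.373], 'wrist_torque': [0.002, -0.018, 0.004], 'grasp_force': 0.0, 'gripper_width': 0.997}
[[-0.01, -0.33, 0.05, 0, 0, 0.96, 1], [-0.03, -0.33, 0.05, 0, 0, 0.97, 1], [-0.06, -0.33, 0.05, 0, 0, 0.96, 1], [-0.09, -0.32, 0.05, 0, 0, 0.97, 1], [-0.12, -0.31, 0.05, 0, 0, 0.96, 1], [-0.14, -0.3, 0.05, 0, 0, 0.97, 1], [-0.17, -0.29, 0.05, 0, 0, 0.96, 1], [-0.19, -0.27, 0.05, 0, 0, 0.97, 1], [-0.21, -0.26, 0.05, 0, 0, 0.96, 1], [-0.23, -0.24, 0.05, 0, 0, 0.97, 1], [-0.25, -0.22, 0.05, 0, -0.01, 0.96, 1], [-0.27, -0.19, 0.06, 0, 0, 0.97, 1], [-0.29, -0.17, 0.05, 0, -0.01, 0.96, 1], [-0.3, -0.14, 0.06, 0.01, 0, 0.97, 1], [-0.31, -0.12, 0.05, 0, -0.01, 0.96, 1], [-0.31, -0.1, 0.06, 0.01, 0, 0.97, 1]]
```

Call:
play_rows(
  commands=[
    [[-0.01, -0.33, 0.05, 0, 0, 0.96, 1], [-0.03, -0.33, 0.05, 0, 0, 0.97, 1], [-0.06, -0.33, 0.05, 0, 0, 0.96, 1], [-0.09, -0.32, 0.05, 0, 0, 0.97, 1], [-0.12, -0.31, 0.05, 0, 0, 0.96, 1], [-0.14, -0.3, 0.05, 0, 0, 0.97, 1], [-0.17, -0.29, 0.05, 0, 0, 0.96, 1], [-0.19, -0.27, 0.05, 0, 0, 0.97, 1], [-0.21, -0.26, 0.05, 0, 0, 0.96, 1], [-0.23, -0.24, 0.05, 0, 0, 0.97, 1], [-0.25, -0.22, 0.05, 0, 0, 0.96, 1], [-0.27, -0.19, 0.06, 0, 0, 0.97, 1], [-0.29, -0.17, 0.05, 0, 0, 0.96, 1], [-0.3, -0.14, 0.06, 0, 0, 0.97, 1], [-0.31, -0.12, 0.05, 0, 0, 0.96, 1], [-0.31, -0.1, 0.06, 0, 0, 0.97, 1], [0, 0, 0, 0, 0, 0, 1], [0, 0, 0, 0, 0, 0, 1], [0, 0, 0, 0, 0, 0, 1]],
  ],
)

```text
time: 35.25
tcp_pos: [355.3, 350.1, 148.1]
tool_rot: [3.141, 0.001, 0.602]
ft_force: [0.2, 1.1, -0.2]
gripper_width: 1.001
grasp_force: 0.0
```

```bash
python3 - <<'E'
from plan import *
from meas import *
st();snap('wrist','wa');w,p=cloud('wa');Z=w[...,2]
c=outer(w,(356,350.5),36,50,62);print('rim',c);c=c[0]
d=np.hypot(w[...,0]-c[0],w[...,1]-c[1]);m=(Z>36)&(Z<62)&(d<80)&(d>42)&(w[...,0]<c[0]);X=w[m];print('handle',m.sum(),X.mean(0).round(1),'filter yaw',np.arctan2(c[1]-X[:,1].mean(),c[0]-X[:,0].mean()))
snap('scene','sa');w,p=cloud('sa');print('glass',outer(w,(465,212),32,78,94),'cup lid',outer(w,(502,411.5),40,58,75),'knob',outer(w,(502,411.5),16,82,95))
plan([(c[0],c[1],18,.6,1,8)])
E
```

```text
{'time': 35.25, 'joints': [0.536, 0.041, 1.891, -0.001, 1.211, 1.505], 'qd': [-0.003, 0.001, -0.016, 0.0, 0.001, 0.007], 'effort': [0.163, -32.658, -30.515, 0.004, 0.038, 0.001], 'tcp_pos': [355.328, 350.109, 148.115], 'tool_rot': [3.141, 0.001, 0.602], 'ft_force': [0.152, 1.072, -0.166], 'wrist_torque': [-0.031, -0.023, -0.003], 'grasp_force': 0.0, 'gripper_width': 1.001}
rim (array([355.4, 350. ,  31.5]), 60, np.float64(54.3))
handle 574 [313.4 328.   52.8] filter yaw 0.4817779497319586
glass (array([465.3, 212.3,  23.6]), 27, np.float64(84.5)) cup lid (array([502.4, 413.6,  30.8]), 59, np.float64(67.8)) knob (array([504. , 413.7,   7.7]), 33, np.float64(88.8))
[[0, 0, 0.54, 0, 0, 0, 1], [0, 0, 0.54, 0, 0, 0, 1], [0, 0, 0.55, 0, 0, 0, 1], [0, 0, 0.54, 0, 0, 0, 1], [0, 0, 0.55, 0, 0, 0, 1], [0, 0, 0.54, 0, 0, 0, 1], [-0.01, 0, 0.55, 0, 0, 0, 1], [0, 0, 0.54, 0.01, 0, 0.01, 1]]
```

View pics/sa.png

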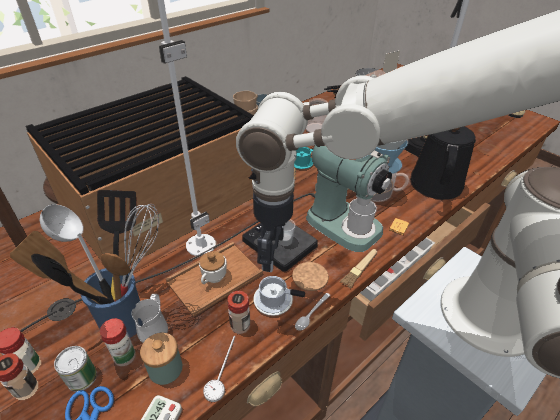

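The scene view shows the lidded cup on the tray at (212,268), the filter on the dish at (272,293) and the glass on the scale behind the gripper at (290,240). The jar is unmoved at (238,312). I'll grip the filter deeper this time.

Call:
play_rows(
  commands=[
    [[0, 0, 0.6, 0, 0, 0, 1], [0, 0, 0.6, 0, 0, 0, 1], [0, 0, 0.6, 0, 0, 0, 1], [0, 0, 0.6, 0, 0, 0, 1], [0, 0, 0.6, 0, 0, 0, 1], [0, 0, 0.6, 0, 0, 0, 1], [0, 0, 0.4, 0, 0, 0, 1], [0, 0, 0.3, 0, 0, 0, 1], [0, 0, 0, 0, 0, 0, 1], [0, 0, 0, 0, 0, 0, -1], [0, 0, 0, 0, 0, 0, -1], [0, 0, 0, 0, 0, 0, -1], [0, 0, 0, 0, 0, 0, -1], [0, 0, 0, 0, 0, 0, -1], [0, 0, 0, 0, 0, 0, -1]],
  ],
)

```text
time: 36.6
tcp_pos: [356.7, 351.0, 21.2]
tool_rot: [3.141, -0.003, 0.6]
ft_force: [0.0, 0.2, 6.5]
gripper_width: 0.706
grasp_force: 64.9
```

```bash
python3 - <<'E'
from plan import *
st();p,R=pose()
a=plan([(p[0],p[1],p[2]+36,.6,-1,4),(p[0],p[1],170,.6,-1),(464.9,256,185,1.42,-1)])
E
```

```text
{'time': 36.6, 'joints': [0.536, 0.244, 1.956, -0.001, 0.939, 1.507], 'qd': [-0.001, -0.0, -0.002, 0.001, -0.001, -0.0], 'effort': [0.081, -32.763, -23.494, -0.008, -0.048, 0.032], 'tcp_pos': [356.666, 350.959, 21.209], 'tool_rot': [3.141, -0.003, 0.6], 'ft_force': [0.004, 0.233, 6.45], 'wrist_torque': [-0.0, 0.023, 0.071], 'grasp_force': 64.909, 'gripper_width': 0.706}
[[0, 0, -0.3, 0, -0.01, 0, -1], [0, 0, -0.3, 0, -0.01, 0, -1], [0, 0, -0.3, 0, -0.01, 0, -1], [0, 0, -0.3, 0.01, -0.01, 0, -1], [0, 0, -0.94, 0, 0, 0, -1], [0, 0, -0.94, 0, 0, 0, -1], [0, 0, -0.94, 0, 0, 0, -1], [0, 0, -0.94, 0, 0, 0, -1], [0.12, 0.46, -0.05, 0, 0, -0.94, -1], [0.08, 0.47, -0.05, 0, 0, -0.94, -1], [0.04, 0.48, -0.05, 0, 0, -0.94, -1], [0, 0.48, -0.05, 0, 0, -0.94, -1], [-0.04, 0.48, -0.05, 0, 0, -0.94, -1], [-0.08, 0.48, -0.05, 0, 0, -0.94, -1], [-0.11, 0.47, -0.05, 0, 0, -0.94, -1], [-0.15, 0.45, -0.05, 0, 0, -0.94, -1], [-0.19, 0.44, -0.05, 0, 0, -0.94, -1], [-0.22, 0.43, -0.05, 0, 0, -0.94, -1]]
```

Call:
play_rows(
  commands=[
    [[0, 0, -0.3, 0, 0, 0, -1], [0, 0, -0.3, 0, 0, 0, -1], [0, 0, -0.3, 0, 0, 0, -1], [0, 0, -0.3, 0, 0, 0, -1], [0, 0, -0.94, 0, 0, 0, -1], [0, 0, -0.94, 0, 0, 0, -1], [0, 0, -0.94, 0, 0, 0, -1], [0, 0, -0.94, 0, 0, 0, -1], [0.12, 0.46, -0.05, 0, 0, -0.94, -1], [0.08, 0.47, -0.05, 0, 0, -0.94, -1], [0.04, 0.48, -0.05, 0, 0, -0.94, -1], [0, 0.48, -0.05, 0, 0, -0.94, -1], [-0.04, 0.48, -0.05, 0, 0, -0.94, -1], [-0.08, 0.48, -0.05, 0, 0, -0.94, -1], [-0.11, 0.47, -0.05, 0, 0, -0.94, -1], [-0.15, 0.45, -0.05, 0, 0, -0.94, -1], [-0.19, 0.44, -0.05, 0, 0, -0.94, -1], [-0.22, 0.43, -0.05, 0, 0, -0.94, -1], [0, 0, 0, 0, 0, 0, -1], [0, 0, 0, 0, 0, 0, -1]],
  ],
)

```text
time: 38.27
tcp_pos: [463.8, 255.1, 184.2]
tool_rot: [3.141, -0.0, 1.417]
ft_force: [0.1, 0.3, -2.0]
gripper_width: 0.705
grasp_force: 64.9
```

```bash
python3 - <<'E'
from plan import *
from meas import *
s=st();snap('wrist','wb');w,p=cloud('wb');z=s['tcp_pos'][2];c=s['tcp_pos']
print('rim in hand',outer(w,c[:2],36,z+28,z+42),'plate',outer(w,c[:2],48,z-10,z+0))
snap('scene','sb');w,p=cloud('sb');print('glass',outer(w,(465,212),30,80,90))
print('cup lid',outer(w,(502,411.5),40,58,75),'knob',outer(w,(502,411.5),16,82,95))
plan([(465,212,130,1.42,-1)])
E
```

```text
{'time': 38.267, 'joints': [0.274, 0.079, 1.776, -0.0, 1.287, 0.428], 'qd': [0.022, -0.002, 0.016, 0.005, -0.0, 0.013], 'effort': [-0.862, -35.718, -33.03, -0.104, -0.068, -0.189], 'tcp_pos': [463.8, 255.102, 184.224], 'tool_rot': [3.141, -0.0, 1.417], 'ft_force': [0.079, 0.312, -1.965], 'wrist_torque': [-0.003, 0.013, -0.002], 'grasp_force': 64.914, 'gripper_width': 0.705}
rim in hand (array([463.5, 254.2,  31.8]), 60, np.float64(217.3)) plate (array([463.7, 254.8,  41.2]), 32, np.float64(177.8))
glass (array([465. , 211.7,  23.3]), 51, np.float64(85.1))
cup lid (array([502.2, 413.8,  30.5]), 59, np.float64(68.0)) knob (array([503.8, 413.3,   7.2]), 33, np.float64(88.7))
[[-0.48, 0.1, 0.6, 0, 0, 0, -1], [-0.47, 0.09, 0.6, 0, 0, -0.01, -1], [-0.48, 0.09, 0.59, 0, 0, 0, -1]]
```

View pics/wb.png

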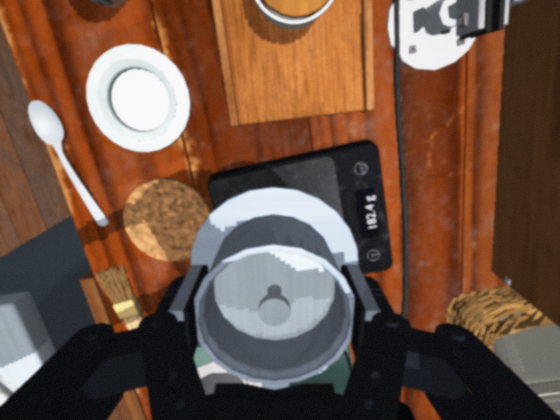

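The filter is held upright and centred between the fingers at (274,315), with the glass hidden beneath it. The dish at (138,97) and coaster at (167,220) are empty.

Call:
play_rows(
  commands=[
    [[-0.47, 0.1, 0.6, 0, 0, 0, -1], [-0.47, 0.1, 0.6, 0, 0, 0, -1], [-0.47, 0.1, 0.6, 0, 0, 0, -1], [0, 0, 0, 0, 0, 0, -1], [0, 0, 0.4, 0, 0, 0, -1], [0, 0, 0.2, 0, 0, 0, -1], [0, 0, 0, 0, 0, 0, -1], [0, 0, 0, 0, 0, 0, -1]],
  ],
)

```text
time: 39.03
tcp_pos: [466.2, 212.9, 111.8]
tool_rot: [3.141, 0.0, 1.421]
ft_force: [0.3, 0.6, -1.4]
gripper_width: 0.706
grasp_force: 65.1
```

Call:
play_rows(
  commands=[
    [[-0.02, -0.03, 0.1, 0, 0, 0, -1], [0, 0, 0.15, 0, 0, 0, -1], [0, 0, 0.12, 0, 0, 0, -1], [0, 0, 0.1, 0, 0, 0, -1], [0, 0, 0.05, 0, 0, 0, -1], [0, 0, 0, 0, 0, 0, -1], [0, 0, 0, 0, 0, 0, -1]],
  ],
)

```text
time: 39.62
tcp_pos: [465.3, 211.6, 96.0]
tool_rot: [3.141, 0.0, 1.42]
ft_force: [0.1, 0.3, -1.1]
gripper_width: 0.707
grasp_force: 65.5
```

Call:
play_rows(
  commands=[
    [[0, 0, 0.04, 0, 0, 0, -1], [0, 0, 0, 0, 0, 0, -1], [0, 0, 0, 0, 0, 0, -1]],
  ],
)

```text
time: 39.87
tcp_pos: [465.6, 211.8, 95.4]
tool_rot: [3.14, -0.0, 1.42]
ft_force: [-1.5, -0.7, 2.7]
gripper_width: 0.703
grasp_force: 65.7
```

Call:
play_rows(
  commands=[
    [[0, 0, 0, 0, 0, 0, 1], [0, 0, 0, 0, 0, 0, 1], [0, 0, 0, 0, 0, 0, 1], [0, 0, 0, 0, 0, 0, 1], [0, 0, -0.3, 0, 0, 0, 1], [0, 0, -0.9, 0, 0, 0, 1], [0, 0, -0.9, 0, 0, 0, 1], [0, 0, -0.9, 0, 0, 0, 1], [0.5, -0.1, -0.8, 0, 0, 0, 1], [0.9, -0.2, -0.3, 0, 0, 0, 1], [0.9, -0.2, -0.3, 0, 0, 0, 1], [0.9, -0.2, -0.3, 0, 0, 0, 1], [0.9, -0.2, -0.3, 0, 0, 0, 1], [0, 0, 0, 0, 0, 0, 1], [0, 0, 0, 0, 0, 0, 1]],
  ],
)

```text
time: 41.12
tcp_pos: [457.0, 338.4, 245.9]
tool_rot: [3.14, -0.0, 1.422]
ft_force: [-0.6, -0.0, -0.6]
gripper_width: 1.0
grasp_force: 0.0
```

```bash
python3 - <<'E'
from plan import *
from meas import *
s=st();snap('wrist','wc');w,p=cloud('wc')
print('filter rim',outer(w,(465,212),36,122,138),'plate',outer(w,(465,212),46,84,95))
print('cup/lid',outer(w,(502,411.5),37,58,75),'knob',outer(w,(502,411.5),14,82,95),'jar',outer(w,(355.5,447),30,90,106))
w,p=cloud('wc')
snap('side','sc');w,p=cloud('sc');print('side glass',outer(w,(465,212),28,40,75))
cv2.imwrite('pics/vc.png',np.hstack([cv2.resize(cv2.imread('pics/wc.png'),(480,360)),cv2.resize(cv2.imread('pics/sc.png')[160:320,190:330],(315,360))]))
E
```

```text
{'time': 41.117, 'joints': [0.425, 0.13, 1.596, -0.001, 1.414, 0.574], 'qd': [-0.035, -0.007, 0.044, -0.009, -0.001, -0.005], 'effort': [1.229, -39.013, -34.345, 0.16, -0.03, 0.073], 'tcp_pos': [456.976, 338.45, 245.901], 'tool_rot': [3.14, -0.0, 1.422], 'ft_force': [-0.641, -0.034, -0.612], 'wrist_torque': [0.011, 0.0, -0.001], 'grasp_force': 0.0, 'gripper_width': 1.0}
filter rim (array([465.6, 210.8,  31.4]), 60, np.float64(127.5)) plate (array([465.6, 211.2,  41.5]), 42, np.float64(89.1))
cup/lid (array([502.4, 411.8,  32.1]), 60, np.float64(66.4)) knob (array([503.3, 412.4,   8.9]), 60, np.float64(87.8)) jar (array([355. , 447.5,  21.6]), 60, np.float64(97.9))
side glass (array([460.6, 213. ,  21.1]), 30, np.float64(58.6))
```

View pics/vc.png

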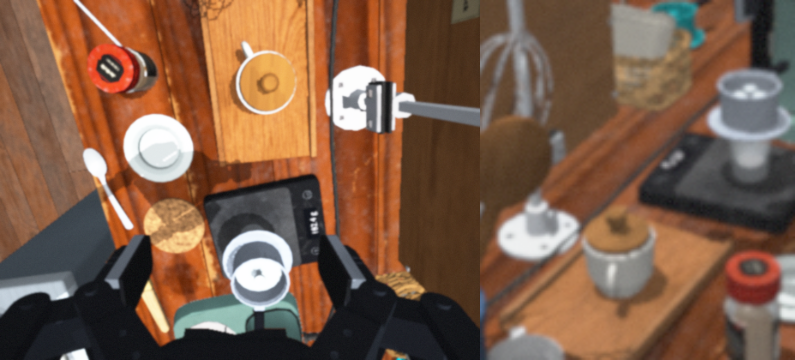

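The cup with its lid seated is in the middle of the tray at (265,85). The filter sits level on the glass at the plate centre, at (258,268), and the jar has not moved.

```bash
python3 -c "
from rig import robot; print(robot.finish_job())"
```

```text
the job is handed in; nothing more can be done
None
```

I handed the job in at about 41 s of the 131 s limit. The lidded cup stands in the middle of the tray and the glass with the filter on top stands in the middle of the weighing plate; the spice jar was left where it stood.

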